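Close a device housing on its dowels and hold it shut

TASK

Push the orange connector cap in the lower housing half all the way home first, then pick up the loose upper half by its display hood, fit its two holes over the two dowels of the lower half (orange cap inside) and press it down against the spring pins until the halves meet with no gap. Finish while still holding the halves pressed together: do not let go. Leave the blue cup, the solder reel, the mouse and the small computer where they are.

Things in the scene. Friction and masses are not known exactly. Their poses are not given: they have to be found in the camera images.
- base: Lower half of a split housing, fixed on a blue nest plate 156 x 90 x 8 mm. Light grey open tub 130 (its x) x 64 mm (y), walls 4 mm, solid end blocks 22 mm long, flat rim 40 mm above the bench; green board inside. A steel dowel on each end block, an orange cap in the middle, a brass spring pin 33 mm either side of the middle along x. Origin: centre of the nest's underside, z up.
- dowel_a (a point): Centre of the foot of the dowel at the +x end of the lower half, at rim level (base frame: x +53, y -16, z 40 mm). Steel dowel, 8 mm diameter, 16 mm tall, the top 4 mm tapering to 4 mm diameter.
- dowel_b (a point): The same for the dowel at the -x end (base frame: x -53, y -16, z 40 mm). Both dowels are on the -y side of the long middle line, so the cover fits only one way round.
- rim (a point): Centre of the lower half's rim plane (base frame: 0, 0, 40 mm). Cover fully closed = the cover's origin lies here.
- cap_top (a point): Centre of the top (26 mm along base x, 22 mm along y) of the orange press-on connector cap in the middle of the lower half. Starts 6 to 9 mm above the rim; fully home it is 1 mm below the rim. Push it with closed fingertips: 29 mm from the middle to each brass pin's near side; the tub's inside is 86 x 56 mm.
- cap (a joint): How far the orange cap is pressed down, in m: 0 = fully raised (9 mm above the rim), 0.010 = hard stop, fully home. Stiff friction fit: it slides when pushed with more than about 5 N and stays where it is left.
- pins (a joint): How far the two brass spring pins (8 mm diameter, on one carrier) are pressed down, m: 0 = up, tops 4 mm above the rim; 0.004 = level with the rim; stop at 0.006. They spring back: the pair pushes about 3.6 N at 0, 8.4 N at 0.004. The cover's weight does not push them down: unpressed, it rises about 4 mm.
- cover: Upper half of the housing, loose, right way up, 0.10 to 0.18 kg: light grey plate 130 (x) x 64 (y) x 12 mm with a dark raised display hood in its middle, 60 (x) x 36 mm (y), 26 mm above the plate (top 38 mm above the underside), blue screen on top. Grip the hood across its 36 mm. Two through holes 11 mm wide for the dowels. Origin: centre of its flat underside, z up.
- hole_a (a point): Centre, on the underside, of the cover's hole at its +x end (cover frame: x +53, y -16, z 0 mm). Goes over dowel_a.
- hole_b (a point): The same for the hole at its -x end (cover frame: x -53, y -16, z 0 mm). Goes over dowel_b. A row of small blue and red keys lies along the +y edge of the plate.
- spool: Bystander, leave alone: small reel of solder wire with white flanges, 50 mm diameter, 48 mm tall, standing; origin at its underside.
- screw_cup: Bystander, leave alone: small blue cup, 44 mm diameter, 35 mm tall; origin at its underside.
- mouse: Bystander, leave alone: black computer mouse, 105 x 60 x 32 mm; origin at its underside.
- computer: Bystander, leave alone: single-board computer in a light grey case, 90 x 62 x 31 mm; origin at its underside.
Things that resemble listed ones, but are neither listed nor needed, are in the scene too. What is shaped like the cover but purple is not meant.

How it is judged (in metres and radians):
On the way, in this order (a step that is already met when the one before it is completed fails the run):
1. The orange cap is pressed fully home while the cover is still away from the lower half (value of joint cap above 0.0085 m and horizontal distance between cover and base above 0.09 m), for 0.2 s.
2. The cover is threaded on both dowels, right way round (horizontal distance between hole_a and dowel_a below 0.003 m and horizontal distance between hole_b and dowel_b below 0.003 m and z of cover in the frame of rim below 0.01 m), for 0.1 s.
At the end, for the whole second after the job is handed in: Cap home within 1.5 mm; each hole within 3 mm of its dowel; cover flat on the rim (gap under 1.5 mm, 0.03 rad) and still; pins pressed down over 2.5 mm; fingers still on the cover with over 3 N, pressing it on the lower half with over 5 N (horizontal distance between hole_a and dowel_a below 0.003 m and horizontal distance between hole_b and dowel_b below 0.003 m and value of joint cap above 0.0085 m and z of cover in the frame of rim below 0.0015 m and angle between the z axis of cover and the z axis of base, either way round below 0.03 rad and value of joint pins above 0.0025 m and contact force between cover and base above 5 N and contact force between the fingers and cover above 3 N and linear speed of cover below 0.02 m/s); the arm keeps its last pose, push and grip.
It fails at once if A bystander is moved more than 30 mm (distance of any of spool, screw_cup, mouse, computer from where it was at the start of the episode above 0.03 m).
It also fails if it takes over 58 s, if anything falls off the work surface, if the arm or the gripper's body presses on something with over 40 N, if the wrist force passes 120 N, or if a joint passes its speed limit or range.

ROBOT

A 6-joint arm with a two-finger parallel gripper is mounted at the origin on the work surface. World frame = base frame: x ahead of the robot, y to its left, z up, the work surface at z = 0. Lengths are in mm, angles in rad, forces in N, time in s.
With the tool pointing down it reaches from about 400 to 825 mm from the base axis. Payload 7 kg.
Tool frame: the origin (TCP) lies between the finger pads; the fingertips stand 14 mm ahead of it and the grasp point (between the pads) lies 5 mm behind it (r.tip_reach is the distance from the TCP to the fingertips, in mm); x points along the fingers, y is the direction in which the jaws open and shut, and the axes are right-handed (so a half turn about x gives the same grasp; the last joint's range is limited). The gripper opens to 85 mm and grips with 20 to 120 N. Pads are 22 mm wide; open, the fingers measure 114 mm over their backs; the gripper's body (76 mm by 85 mm) begins 54 mm behind the grasp point. The pads swing forward as they close: fully open they stand 13 mm farther back than shut.
Start: joints at [1.572, 0.359, 0.012, 0, -1.224, -0.288], TCP at [190.956, 647.403, 207.302] pointing down, gripper open.
Joint ranges: [-3.07, 3.07], [-1.43, 2.12], [-1.02, 1.25], [-3.03, 1.67], [-3.05, -0], [-3.03, 3.03]. Speed limits (rad/s): [2.39, 2.39, 3.01, 3.14, 3.14, 3.14].

INTERFACE

Orientations are given as a unit quaternion [w, x, y, z].
In Python, from rig import r, eyes gives the robot as it stands.
- The arm moves only by the tool arm_command, never from a script. Its argument "increments" is a list of rows, each a list of 3 entries, a list of its own where there are three numbers: the turn, a rotation vector about the tool's x, y, z in units of 8 degrees (1.0 is 8 degrees), then the shift along the tool's x, y, z in units of 30 mm (1.0 is 30 mm), then the closure in counts, from 0 (fully open) to 255 (shut). In form: [[[ax, ay, az], [tx, ty, tz], hand], ...]. A call has 1 to 5 rows; each row shifts and turns the pose as measured when the row begins, along the tool's axes as they then stand; what a row does not reach is not made up. A row lasts 1/10 s, in which the tool goes at most 50 mm and 8.59 degrees, less where a joint would pass 70% of its speed; a pose out of reach is approached as far as the arm can. A call is refused whole if a number of a shift passes 1 or a number of a turn 1, either way. A call with a gripper value outside its range is refused whole. The fingers move at their own pace and stop on an object; "squeeze" is the grip in N (left out, the last holds). Time passes only in rows, so rows that do not move let the fingers close. It gives the time, the measured TCP pose, the force and the opening at its end, in the units of the state.
- r.observe(): the state, without advancing time (a new reading comes with each control period).
- eyes.snapshot(name): name is "side" or "top" or "wrist"; returns a dict with "frame" (420x560x3 uint8, red, green, blue), "vertical_fov" (degrees; the focal length in pixels is half the picture's height over the tangent of half this angle, whatever the lens; pixels are square), "cx", "cy" (the principal point, pixels), "R" (3x3) and "t" (3): a world point X has camera coordinates R X + t; the wrist camera has in their place "tool_from_camera" (4x4, takes a point from camera to tool coordinates, whose origin is the TCP and whose axes are the tool frame's). Camera axes: x right, y down, z forward; pixel columns grow to the right and rows downward; lengths in mm; the calibration is good to about 2 mm. A picture is of the moment at which its call begins: read the wrist's pose just before it. There is no depth.
- r.close_job(): hands the job in, once; it reports no verdict.
The state is a dict: "time_s": time; "q": joint angles; "joint_velocities": joint speeds; "joint_torque": joint torques, N m; "tool_pos": TCP position; "tcp_rot": TCP orientation; "ft_force": force on the tool from outside, world axes, zero at the start; "moment": the same for the moment, N m; "grip_width": opening from 0.0 (shut) to 1.0 (fully open).
Only numpy, scipy, OpenCV 4.12 (cv2) and the standard library are available. Lean on these libraries where they do the work, as an engineer would, in place of code of your own. Each camera call takes 0.05 s, during which the arm holds its last target. There are 200 camera calls.

## Working session

There is one attempt and no reset: what is moved stays moved. The work goes in short steps, Python scripts to look and compute and a tool call to move; the robot and the scene stay as the last step left them, time stands still between calls to the robot, and variables do not carry over. Pictures are saved under pics/ and viewed, about 8 in all and at most 12, crops included, and the job is handed in when it is done.

Besides the shell and the picture viewer there is one more tool, called after "Request:" in YAML: its name, and indented under it one key for each argument. arm_command: Moves the arm, as the interface text tells. Its arguments: {"type":"object","properties":{"increments":{"type":"array","items":{"type":"array"}},"squeeze":{"type":"number"}},"required":["increments"]}

```bash
ls; mkdir -p pics; cat > h.py <<'E'
import numpy as np, cv2
from rig import r, eyes
from scipy.spatial.transform import Rotation as Ro
def snap(n):
    s=r.observe(); d=eyes.snapshot(n); f=np.array(d["frame"]); h=f.shape[0]
    d["f"]=h/2/np.tan(np.radians(d["vertical_fov"])/2); d["img"]=cv2.cvtColor(f,cv2.COLOR_RGB2BGR)
    if "R" in d: R=np.array(d["R"]);t=np.array(d["t"])
    else:
        q=s["tcp_rot"]; Rt=Ro.from_quat([q[1],q[2],q[3],q[0]]).as_matrix()
        T=np.array(d["tool_from_camera"]); Rc=Rt@T[:3,:3]; c=Rt@T[:3,3]+np.array(s["tool_pos"])
        R=Rc.T;t=-R@c
    d["R"],d["t"]=R,t; return d
def ray(d,uv,z):
    c=-d["R"].T@d["t"]; v=d["R"].T@np.array([(uv[0]-d["cx"])/d["f"],(uv[1]-d["cy"])/d["f"],1])
    return c+v*(z-c[2])/v[2]
def proj(d,X):
    p=d["R"]@np.array(X)+d["t"]; return p[:2]/p[2]*d["f"]+[d["cx"],d["cy"]]
E
python3 - <<'E'
from h import *
for n in("top","side"):
    d=snap(n); cv2.imwrite(f"pics/{n}0.png",d["img"]); print(n,d["f"],-d["R"].T@d["t"],{k:v for k,v in d.items() if k not in("frame","img")}.keys())
print(r.observe(), r.tip_reach)
E
```

```text
pics
top 473.07066661461977 [ 256.17400189  -16.75126458 1475.87564317] dict_keys(['vertical_fov', 'cx', 'cy', 'R', 't', 'f'])
side 396.26230815020847 [ 45.9303589  487.84784198 891.76472613] dict_keys(['vertical_fov', 'cx', 'cy', 'R', 't', 'f'])
{'time_s': 0.1, 'q': array([ 1.57208834e+00,  3.59297031e-01,  1.11664939e-02, -2.94002279e-04,
       -1.22407531e+00, -2.88133711e-01]), 'joint_velocities': array([-0.00124336, -0.00133391,  0.00343537,  0.00258942, -0.00046631,
       -0.00096147]), 'joint_torque': array([-2.24076233e-03, -5.84762299e+01,  2.94110298e+01,  6.95452854e+00,
       -3.09233772e-03,  3.48998228e-06]), 'tool_pos': array([190.85437379, 646.98983473, 206.47876426]), 'tcp_rot': array([ 0.10059431, -0.69981672,  0.10160877,  0.69986642]), 'ft_force': array([ 0.2680423 , -0.43495862,  0.36276941]), 'moment': array([0.01350211, 0.01473865, 0.00389836]), 'grip_width': 1.0006434920227023} 14.0
```

View pics/top0.png

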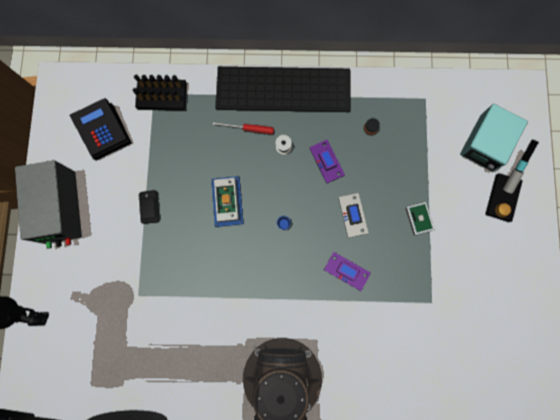

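View pics/side0.png

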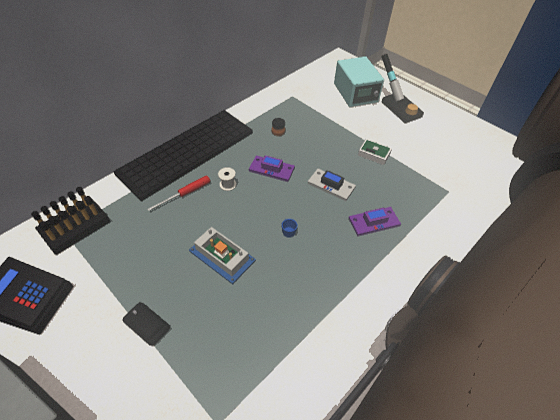

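Top view: the base on its blue nest is at (227,201), orange cap in the middle. Cover candidates are the light grey plate with dark hood at (354,215), and two purple ones at (327,161) and (347,271), which are decoys. Bystanders: reel (284,144), cup (284,223), mouse (149,207), computer (420,218).

```bash
python3 - <<'E'
from h import *
d=snap("top"); im=d["img"]; hsv=cv2.cvtColor(im,cv2.COLOR_BGR2HSV)
print("origin px",proj(d,[0,0,0]),"tcp px",proj(d,r.observe()["tool_pos"]))
def rect(mask,x0,x1,y0,y1,z,name):
    m=np.zeros_like(mask); m[y0:y1,x0:x1]=mask[y0:y1,x0:x1]
    cs,_=cv2.findContours(m,cv2.RETR_EXTERNAL,cv2.CHAIN_APPROX_NONE); c=max(cs,key=cv2.contourArea)
    R=cv2.minAreaRect(c); b=np.array([ray(d,p,z)[:2] for p in cv2.boxPoints(R)])
    e=[b[1]-b[0],b[2]-b[1]]; L=[np.linalg.norm(v) for v in e]; v=e[int(np.argmax(L))]
    print(name,np.round(R[0],1),"centre",b.mean(0).round(1),"sides",np.round(L,1),"axis deg",round(np.degrees(np.arctan2(v[1],v[0])),1))
blue=cv2.inRange(hsv,(100,120,40),(130,255,255)); grey=cv2.inRange(hsv,(0,0,120),(180,60,255)); org=cv2.inRange(hsv,(5,150,120),(20,255,255))
rect(blue,200,250,165,235,8,"nest"); rect(grey,200,250,170,232,40,"rim"); rect(org,210,245,180,220,47,"cap")
rect(grey,330,375,185,245,12,"cover"); rect(blue,330,375,185,245,38,"screen")
rect(cv2.bitwise_or(grey,blue),270,298,210,235,35,"cup"); rect(grey,270,298,130,158,48,"reel"); 
a=cv2.resize(im[175:255,315:395],None,fx=6,fy=6,interpolation=cv2.INTER_CUBIC); b=cv2.resize(im[161:241,187:267],None,fx=6,fy=6,interpolation=cv2.INTER_CUBIC)
cv2.imwrite("pics/crop1.png",cv2.resize(np.hstack([b,a]),(800,400)))
E
```

```text
origin px [281.72447626 377.25113369] tcp px [ 37.31528382 308.75810356]
nest [226.7 201.5] centre [526.9 187. ] sides [ 89.  152.9] axis deg -173.0
rim [224.5 200.5] centre [524.4 189.6] sides [153.7 192. ] axis deg -177.9
cap [225.  198.5] centre [528.3 187.2] sides [18.5 22. ] axis deg -177.4
cover [352.  216.5] centre [ 487.3 -207.7] sides [173.9 138.6] axis deg 0.4
screen [354.2 213.4] centre [ 492.  -211.3] sides [24.8 49.5] axis deg -166.3
cup [283.5 222. ] centre [461.1   5.4] sides [83.4 74.5] axis deg -88.7
reel [283.  144.5] centre [704.7  12.7] sides [50.4 68.6] axis deg -178.8
```

View pics/crop1.png

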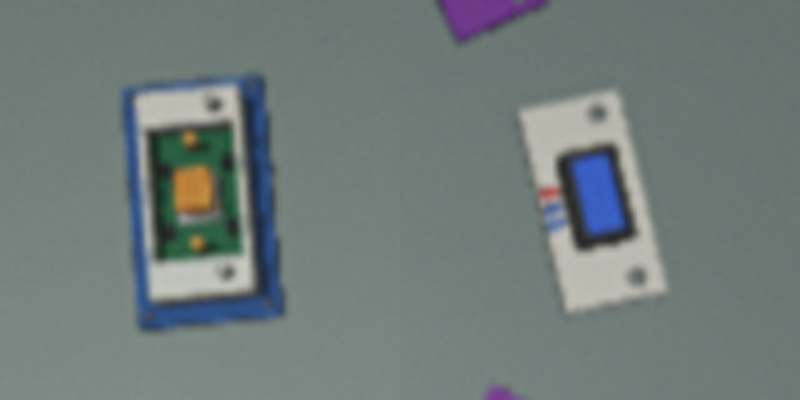

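Crop: the grey cover (right) has its keys on the left (+y) and holes at right, so base and cover both have +x up in the image. Their yaws differ by about 8°. Next: head above the base for a close look.

```bash
cat >> h.py <<'E'
def plan(target,yaw,n=None,step=0.9):
    """rows (turn units, shift units) to bring TCP to target, tool x down, tool y at heading yaw deg (mod 180)"""
    s=r.observe(); q=s["tcp_rot"]; R=Ro.from_quat([q[1],q[2],q[3],q[0]]); p=np.array(s["tool_pos"])
    best=None
    for k in(0,180):
        a=np.radians(yaw+k); y=np.array([np.cos(a),np.sin(a),0]); x=np.array([0,0,-1.]); 
        G=Ro.from_matrix(np.c_[x,y,np.cross(x,y)]); w=(R.inv()*G).as_rotvec()
        if best is None or np.linalg.norm(w)<np.linalg.norm(best): best=w
    dp=np.array(target)-p; print("pos",p.round(1),"tool y heading",np.degrees(np.arctan2(*R.as_matrix()[[1,0],1])).round(1),"tilt x",R.as_matrix()[:,0].round(3),"q6",s["q"][5].round(2),"F",np.round(s["ft_force"],1),"t",s["time_s"],"w",round(s["grip_width"],3))
    wt=np.degrees(best)/8; n=n or int(max(np.ceil(np.abs(dp).max()/30/step),np.ceil(np.abs(wt).max()/step),1))
    print("n",n,"dp",dp.round(1),"turn deg",np.degrees(best).round(2))
    for i in range(n):
        Ri=R*Ro.from_rotvec(best*i/n); print([(wt/n).round(3).tolist(),(Ri.inv().apply(dp)/n/30).round(3).tolist()])
E
python3 -c "
from h import *
plan([510,187,240],95)"
```

```text
pos [190.9 647.  206.6] tool y heading -106.4 tilt x [-0.    -0.001 -1.   ] q6 -0.29 F [1.  0.3 0. ] t 0.15 w 0.998
n 18 dp [ 319.1 -460.    33.4] turn deg [-2.144e+01  1.000e-02 -7.000e-02]
[[-0.149, 0.0, -0.001], [-0.061, 0.65, -0.808]]
[[-0.149, 0.0, -0.001], [-0.061, 0.667, -0.794]]
[[-0.149, 0.0, -0.001], [-0.061, 0.683, -0.78]]
[[-0.149, 0.0, -0.001], [-0.061, 0.699, -0.766]]
[[-0.149, 0.0, -0.001], [-0.061, 0.715, -0.751]]
[[-0.149, 0.0, -0.001], [-0.061, 0.73, -0.736]]
[[-0.149, 0.0, -0.001], [-0.061, 0.745, -0.721]]
[[-0.149, 0.0, -0.001], [-0.061, 0.76, -0.705]]
[[-0.149, 0.0, -0.001], [-0.061, 0.775, -0.689]]
[[-0.149, 0.0, -0.001], [-0.061, 0.789, -0.673]]
[[-0.149, 0.0, -0.001], [-0.061, 0.803, -0.656]]
[[-0.149, 0.0, -0.001], [-0.061, 0.816, -0.64]]
[[-0.149, 0.0, -0.001], [-0.062, 0.829, -0.622]]
[[-0.149, 0.0, -0.001], [-0.062, 0.842, -0.605]]
[[-0.149, 0.0, -0.001], [-0.062, 0.854, -0.587]]
[[-0.149, 0.0, -0.001], [-0.062, 0.866, -0.57]]
[[-0.149, 0.0, -0.001], [-0.062, 0.878, -0.551]]
[[-0.149, 0.0, -0.001], [-0.062, 0.889, -0.533]]
```

Request:
arm_command:
  increments:
    - [[-0.15, 0, 0], [-0.06, 0.65, -0.8], 255]
    - [[-0.15, 0, 0], [-0.06, 0.67, -0.8], 255]
    - [[-0.15, 0, 0], [-0.06, 0.68, -0.78], 255]
    - [[-0.15, 0, 0], [-0.06, 0.7, -0.77], 255]
    - [[-0.15, 0, 0], [-0.06, 0.72, -0.75], 255]

```text
time_s: 0.65
tool_pos: [279.7, 516.6, 212.3]
tcp_rot: [0.059, -0.704, 0.064, 0.705]
ft_force: [0.8, -0.1, 0.6]
grip_width: 0.141
```

Request:
arm_command:
  increments:
    - [[-0.15, 0, 0], [-0.06, 0.73, -0.74], 255]
    - [[-0.15, 0, 0], [-0.06, 0.75, -0.72], 255]
    - [[-0.15, 0, 0], [-0.06, 0.76, -0.7], 255]
    - [[-0.15, 0, 0], [-0.06, 0.78, -0.69], 255]
    - [[-0.15, 0, 0], [-0.06, 0.79, -0.67], 255]

```text
time_s: 1.15
tool_pos: [372.0, 383.0, 221.6]
tcp_rot: [0.02, -0.706, 0.025, 0.707]
ft_force: [0.2, 0.4, -0.3]
grip_width: 0.003
```

Request:
arm_command:
  increments:
    - [[-0.15, 0, 0], [-0.06, 0.8, -0.66], 255]
    - [[-0.15, 0, 0], [-0.06, 0.82, -0.64], 255]
    - [[-0.15, 0, 0], [-0.06, 0.83, -0.62], 255]
    - [[-0.15, 0, 0], [-0.06, 0.84, -0.6], 255]
    - [[-0.15, 0, 0], [-0.06, 0.85, -0.59], 255]

```text
time_s: 1.65
tool_pos: [465.0, 250.6, 231.4]
tcp_rot: [-0.019, -0.706, -0.013, 0.708]
ft_force: [1.3, 0.1, 0.6]
grip_width: -0.002
```

```bash
python3 -c "
from h import *
plan([510,187,240],95)"
```

```text
pos [465.  250.6 231.4] tool y heading -87.4 tilt x [-0.003 -0.008 -1.   ] q6 0.75 F [1.3 0.1 0.6] t 1.65 w -0.002
n 3 dp [ 45.  -63.6   8.6] turn deg [-2.39  0.2  -0.45]
[[-0.099, 0.008, -0.019], [-0.091, 0.729, -0.467]]
[[-0.099, 0.008, -0.019], [-0.092, 0.735, -0.457]]
[[-0.099, 0.008, -0.019], [-0.094, 0.741, -0.447]]
```

Request:
arm_command:
  increments:
    - [[-0.1, 0, 0], [-0.1, 0.73, -0.47], 255]
    - [[-0.1, 0, 0], [-0.1, 0.73, -0.46], 255]
    - [[-0.1, 0, 0], [-0.1, 0.74, -0.45], 255]
    - [[0, 0, 0], [0, 0, 0], 255]

```text
time_s: 2.05
tool_pos: [512.7, 181.3, 240.7]
tcp_rot: [-0.034, -0.705, -0.028, 0.708]
ft_force: [-0.1, -0.1, 0.2]
grip_width: -0.001
```

```bash
python3 -c "
from h import *
d=snap('wrist'); cv2.imwrite('pics/w1.png',d['img']); print('cam',(-d['R'].T@d['t']).round(1), d['f'], 'tcp', r.observe()['tool_pos'])
for p in([527,187,40],[580,187,40]): print(proj(d,p))"
```

```text
cam [591.5 189.7 406.7] 300.04484697479427 tcp [512.09679956 182.01974665 240.40681587]
[273.84321143 171.11247103]
[277.50360197 126.37459457]
```

View pics/w1.png

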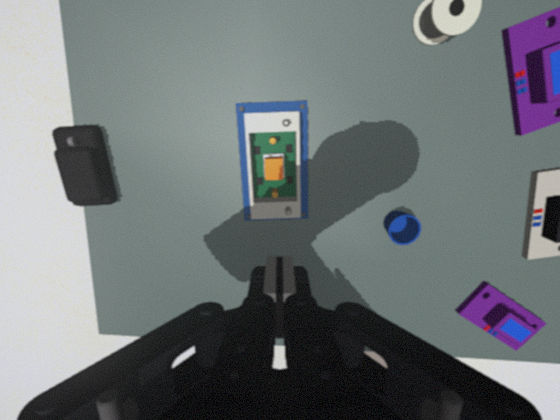

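Wrist view: the base is at (272,160), the cap at (273,167), brass pins at about (273,141) and (275,195), and dowels at about (287,122) and (289,211). The cup (402,227) and reel (448,18) are clear.

```bash
cat >> h.py <<'E'
def blob(d,lo,hi,box,z,name,mn=3):
    hsv=cv2.cvtColor(d["img"],cv2.COLOR_BGR2HSV); x0,x1,y0,y1=box
    m=np.zeros(hsv.shape[:2],np.uint8); m[y0:y1,x0:x1]=cv2.inRange(hsv,lo,hi)[y0:y1,x0:x1]
    out=[]
    for c in cv2.findContours(m,cv2.RETR_EXTERNAL,cv2.CHAIN_APPROX_NONE)[0]:
        if cv2.contourArea(c)<mn: continue
        R=cv2.minAreaRect(c); b=np.array([ray(d,p,z)[:2] for p in cv2.boxPoints(R)]); e=[b[1]-b[0],b[2]-b[1]]; L=[np.linalg.norm(v) for v in e]; v=e[int(np.argmax(L))]
        M=cv2.moments(c); ce=(M["m10"]/M["m00"],M["m01"]/M["m00"])
        print(name,"px",np.round(ce,1),"rect",b.mean(0).round(1),"centroid",ray(d,ce,z)[:2].round(1),"sides",np.round(L,1),"deg",round((np.degrees(np.arctan2(v[1],v[0]))+90)%180-90,1)); out.append((b.mean(0),c))
    return out
E
python3 - <<'E'
from h import *
d=snap("wrist")
blob(d,(100,120,30),(130,255,255),(225,320,90,230),8,"nest",100)
blob(d,(5,130,90),(20,255,255),(260,290,150,185),47,"cap")
blob(d,(12,100,80),(30,255,255),(262,285,130,149),44,"pinA"); blob(d,(10,100,50),(30,255,255),(262,285,188,202),44,"pinB")
im=d["img"][95:225,230:315]; cv2.imwrite("pics/c2.png",cv2.resize(im,None,fx=6,fy=4.6,interpolation=cv2.INTER_CUBIC) if 0 else cv2.resize(im,None,fx=4.6,fy=4.6,interpolation=cv2.INTER_CUBIC))
g=cv2.cvtColor(d["img"],cv2.COLOR_BGR2GRAY); print(g[114:130,280:296]); print(g[204:219,281:298])
E
```

```text
nest px [274.5 139.3] rect [534.5 189.9] centroid [561.9 190.1] sides [ 87.1 147.2] deg 7.6
cap px [274.  167.8] rect [531.4 188. ] centroid [531.5 188. ] sides [20.3 26.6] deg 8.2
pinA px [273.1 139.4] rect [564.2 191.8] centroid [564.2 191.7] sides [7.4 7.3] deg -41.1
pinB px [275.2 192.6] rect [501.1 184.3] centroid [500.4 184. ] sides [ 7.4 10.2] deg 4.9
[[214 216 213 214 216 211 211 213 215 210 214 215 213 210 214 210]
 [217 211 212 219 215 214 221 209 216 209 216 217 214 215 216 211]
 [214 213 216 212 218 218 216 213 218 213 216 215 214 211 217 209]
 [216 218 214 212 215 212 202 203 199 199 207 212 213 214 216 212]
 [215 214 214 205 198 180 169 164 157 160 186 205 212 217 215 216]
 [212 211 208 190 159 140 133 123 113 130 164 192 205 210 213 213]
 [213 211 196 162 136 140 151 136 117 115 136 160 185 206 216 213]
 [219 212 191 151 139 171 195 182 146 116 113 142 175 203 213 212]
 [214 213 182 148 148 182 206 202 159 123 120 144 182 205 214 214]
 [216 214 192 158 144 167 182 176 141 123 146 168 195 211 213 214]
 [214 214 206 182 150 140 144 139 140 148 179 201 208 215 211 214]
 [
[... 699 characters left out ...]
119 117 103  82  73  75  80  81  93 106 121 121 118 122 118]
 [121 121 119 116 102  85  83  88  89  84  89 105 112 118 123 118 117]
 [120 118 118 115 104  92  92 104 101  97  95 106 118 120 120 119 121]
 [119 116 123 118 106  95  95 107 112 102 102 106 115 118 117 118 120]
 [120 120 121 118 113 105  96 101 107 100 107 111 117 118 119 116 121]
 [118 120 113 119 119 111 110 104 104 110 112 117 118 124 116 122 118]
 [120 119 123 119 120 120 116 115 118 119 117 119 119 120 117 117 121]
 [118 118 116 121 119 113 116 112 109 112 112 113 112 117 111 113 111]
 [102 100 103  97 101  98 100  94  94  91  93  94  94  92  88  91  85]
 [ 84  85  76  78  79  77  81  77  73  72  71  69  76  78  75  69  71]]
```

View pics/c2.png

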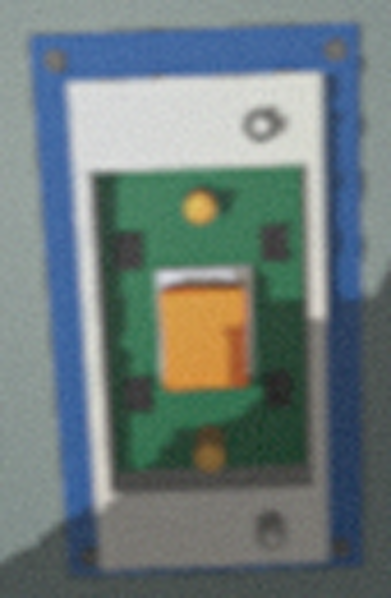

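Pin midpoint (532,188), spacing 64 mm against 66 expected, yaw about 7°. The cap at (531,188) agrees with that, and the top camera gives (528,187). Pushing the cap now.

```bash
python3 -c "
from h import *
plan([530.5,188,72],97)
d=snap('wrist'); 
for p in((286,121.7),(288.5,212)): print(ray(d,p,56)[:2].round(1))"
```

```text
pos [511.6 182.7 240.3] tool y heading -85.0 tilt x [-0.005 -0.009 -1.   ] q6 0.95 F [ 0.5  0.3 -0.1] t 2.15 w -0.002
n 7 dp [  18.9    5.3 -168.3] turn deg [-2.02  0.31 -0.46]
[[-0.036, 0.006, -0.008], [0.801, -0.024, -0.096]]
[[-0.036, 0.006, -0.008], [0.801, -0.023, -0.095]]
[[-0.036, 0.006, -0.008], [0.801, -0.021, -0.095]]
[[-0.036, 0.006, -0.008], [0.801, -0.02, -0.094]]
[[-0.036, 0.006, -0.008], [0.801, -0.018, -0.094]]
[[-0.036, 0.006, -0.008], [0.801, -0.017, -0.093]]
[[-0.036, 0.006, -0.008], [0.801, -0.016, -0.093]]
[585.1 179.6]
[480.  166.6]
```

Request:
arm_command:
  increments:
    - [[-0.04, 0, 0], [0.8, -0.03, -0.1], 255]
    - [[-0.04, 0, 0], [0.8, -0.03, -0.1], 255]
    - [[-0.04, 0, 0], [0.8, -0.03, -0.1], 255]
    - [[-0.04, 0, 0], [0.8, -0.03, -0.1], 255]
    - [[-0.04, 0, 0], [0.8, -0.03, -0.1], 255]

```text
time_s: 2.7
tool_pos: [525.7, 193.9, 120.5]
tcp_rot: [0.044, 0.707, 0.042, -0.705]
ft_force: [0.6, 0.6, 0.3]
grip_width: 0.0
```

Request:
arm_command:
  increments:
    - [[-0.04, 0, 0], [0.7, -0.03, -0.1], 255]
    - [[-0.04, 0, 0], [0.4, -0.03, -0.1], 255]
    - [[0, 0, 0], [0, 0, 0], 255]

```text
time_s: 3.0
tool_pos: [528.6, 197.8, 82.8]
tcp_rot: [-0.05, -0.705, -0.046, 0.706]
ft_force: [0.1, -0.2, -0.9]
grip_width: 0.0
```

```bash
python3 -c "
from h import *
plan([530.5,188.5,67],97)"
```

```text
pos [528.6 197.8  82.8] tool y heading -82.2 tilt x [-0.002 -0.006 -1.   ] q6 1.0 F [ 0.1 -0.2 -0.9] t 3.0 w 0.0
n 1 dp [  1.9  -9.3 -15.8] turn deg [ 0.83  0.17 -0.33]
[[0.104, 0.021, -0.041], [0.529, 0.313, -0.022]]
```

Request:
arm_command:
  increments:
    - [[0.1, 0, 0], [0.1, 0.31, -0.05], 255]
    - [[0, 0, 0], [0.2, 0, 0], 255]
    - [[0, 0, 0], [0, 0, 0], 255]

```text
time_s: 3.3
tool_pos: [532.2, 189.2, 75.3]
tcp_rot: [-0.045, -0.706, -0.042, 0.706]
ft_force: [-0.7, -0.2, 0.1]
grip_width: -0.001
```

```bash
python3 -c "
from h import *
plan([530.5,188.5,57],97)"
```

```text
pos [532.2 189.2  75.3] tool y heading -83.0 tilt x [ 0.    -0.005 -1.   ] q6 1.0 F [-0.7 -0.2  0.1] t 3.3 w -0.001
n 1 dp [ -1.7  -0.7 -18.3] turn deg [ 0.02  0.03 -0.27]
[[0.003, 0.004, -0.034], [0.609, 0.015, 0.058]]
```

Request:
arm_command:
  increments:
    - [[0, 0, 0], [0.35, 0.02, 0.04], 255]
    - [[0, 0, 0], [0.2, 0, 0], 255]
    - [[0, 0, 0], [0.2, 0, 0], 255]

```text
time_s: 3.6
tool_pos: [532.2, 188.8, 53.4]
tcp_rot: [0.044, 0.707, 0.042, -0.705]
ft_force: [0.6, 0.6, -0.5]
grip_width: 0.001
```

Request:
arm_command:
  increments:
    - [[0, 0, 0], [0.15, 0, 0], 255]
    - [[0, 0, 0], [0.15, 0, 0], 255]

```text
time_s: 3.8
tool_pos: [532.0, 188.7, 43.2]
tcp_rot: [0.044, 0.707, 0.042, -0.705]
ft_force: [0.4, 0.5, -0.2]
grip_width: 0.001
```

No force at a tip height of 29 mm, which is below the cap's home position, so something disagrees. Looking before going on.

```bash
python3 -c "
from h import *
d=snap('wrist'); e=snap('side'); print(r.observe()['ft_force'],r.observe()['tool_pos'],proj(e,[531,188,40]))
a=cv2.resize(d['img'][130:330,180:380],(400,400)); u,v=proj(e,[531,188,60]).astype(int)
b=cv2.resize(e['img'][v-70:v+70,u-70:u+70],(400,400),interpolation=cv2.INTER_CUBIC); cv2.imwrite('pics/w3.png',np.hstack([a,b]))"
```

```text
[ 0.10047064 -0.22772356 -0.17337297] [531.51133079 188.36681489  42.78334876] [220.5553837  247.69135507]
```

View pics/w3.png

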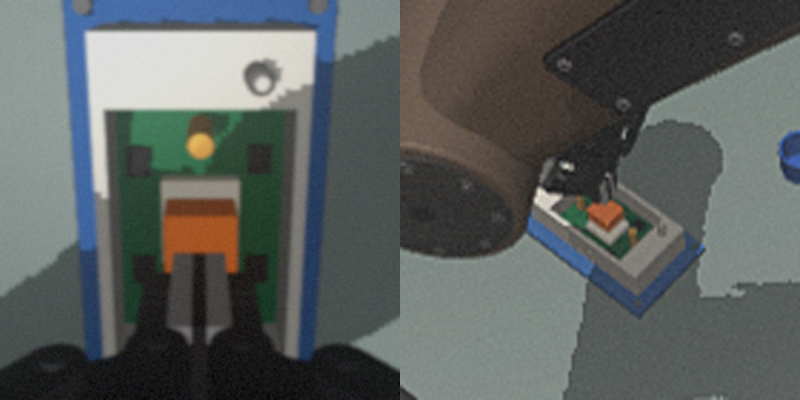

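```bash
python3 -c "
from h import *
d=snap('wrist'); e=snap('side'); s=r.observe(); p=np.array(s['tool_pos']); print('cam',-d['R'].T@d['t'])
for n,c in(('w',d),('s',e)):
  for z in(0,-14): print(n,z,[proj(c,p+[dx,0,z]).round(1).tolist() for dx in(-11,0,11)])
blob(d,(2,150,60),(20,255,255),(250,310,200,290),47,'cap')
blob(d,(12,100,80),(30,255,255),(262,300,180,220),44,'pinA',10)
def pr(uv): 
  pass
g=d['img'][190:280:3,280]; print([(190+3*i,v.tolist()) for i,v in enumerate(g)])
for uv in((286,121),(310,168)):print(uv,[ray(d,uv,z)[:2].round(1).tolist() for z in(40,56)])
"
```

```text
cam [608.95895452 198.55167683 209.22779807]
w 0 [[276.5, 268.8], [278.6, 252.6], [280.9, 235.8]]
w -14 [[276.5, 258.7], [278.6, 243.4], [280.6, 227.6]]
s 0 [[222.7, 249.5], [220.0, 246.8], [217.2, 244.2]]
s -14 [[223.2, 252.5], [220.5, 249.8], [217.7, 247.3]]
cap px [280.1 244.8] rect [536.4 188.7] centroid [538.7 188.6] sides [21.4 23.1] deg 8.1
cap px [280.1 203.4] rect [563.7 192. ] centroid [563.7 191.7] sides [6.2 4.1] deg -83.1
pinA px [279.4 201.5] rect [564.  192.1] centroid [564.  192.1] sides [7.4 7.7] deg 7.4
[(190, [51, 71, 82]), (193, [51, 66, 80]), (196, [74, 141, 173]), (199, [92, 178, 223]), (202, [87, 163, 217]), (205, [78, 155, 208]), (208, [78, 139, 163]), (211, [78, 113, 52]), (214, [77, 107, 53]), (217, [71, 78, 81]), (220, [123, 132, 139]), (223, [132, 143, 151]), (226, [133, 145, 148]), (229, [62, 80, 110]), (232, [35, 59, 102]), (235, [25, 53, 99]), (238, [34, 79, 153]), (241, [41, 90, 171]), (244, [36, 88, 168]), (247, [30, 81, 166]), (250, [31, 83, 167]), (253, [32, 84, 168]), (256, [18, 58, 109]), (259, [17, 17, 16]), (262, [27, 27, 33]), (265, [19, 19, 30]), (268, [17, 17, 24]), (271, [27, 25, 30]), (274, [24, 26, 29]), (277, [23, 24, 27])]
(286, 121) [[608.0, 193.9], [608.1, 194.3]]
(310, 168) [[584.4, 177.2], [586.8, 179.2]]
```

```bash
python3 -c "
from h import *
d=snap('wrist'); e=snap('side'); u,v=proj(e,[531,188,60]).astype(int)
def tri(pw,ps):
  A=[];b=[]
  for c,p in((d,pw),(e,ps)):
    K=np.array([[c['f'],0,c['cx']],[0,c['f'],c['cy']],[0,0,1]]);P=K@np.c_[c['R'],c['t']]
    for i in(0,1): A.append(p[i]*P[2]-P[i])
  A=np.array(A); return np.linalg.lstsq(A[:,:3],-A[:,3],rcond=None)[0].round(1)
for w in((280,257),(280,250)):
  for sx,sy in((205,200),(210,205)): print(w,tri(w,(u-70+sx/2.857,v-70+sy/2.857)))
for z in(29,40,45,49): print('tip row257 at z',z,ray(d,(280,257),z).round(1),'cap front edge row237',ray(d,(280,237),z).round(1),'lower',ray(d,(280,230),z).round(1))
cv2.imwrite('pics/s4.png',np.hstack([cv2.resize(e['img'][v-35:v+35,u-35:u+35],(400,400),interpolation=cv2.INTER_CUBIC),cv2.resize(d['img'][210:290,240:320],(400,400),interpolation=cv2.INTER_CUBIC)]))
"
```

```text
(280, 257) [533.6 185.5  54.5]
(280, 257) [530.1 184.   48.2]
(280, 250) [535.8 184.8  50.8]
(280, 250) [532.5 183.3  44.4]
tip row257 at z 29 [522.4 186.8  29. ] cap front edge row237 [536.6 188.5  29. ] lower [541.4 189.1  29. ]
tip row257 at z 40 [527.7 187.5  40. ] cap front edge row237 [541.  189.1  40. ] lower [545.5 189.7  40. ]
tip row257 at z 45 [530.1 187.8  45. ] cap front edge row237 [543.  189.4  45. ] lower [547.4 190.   45. ]
tip row257 at z 49 [532.  188.1  49. ] cap front edge row237 [544.6 189.7  49. ] lower [548.9 190.2  49. ]
```

View pics/s4.png

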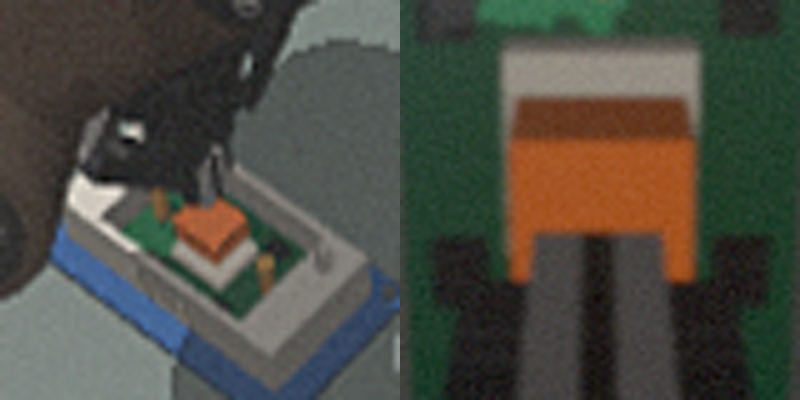

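Both views put the fingertips over the middle of the cap and apparently just above or on it, yet no force reads. I'll creep down and watch the force.

Request:
arm_command:
  increments:
    - [[0, 0, 0], [0.1, 0, 0], 255]
    - [[0, 0, 0], [0.1, 0, 0], 255]

```text
time_s: 4.3
tool_pos: [532.8, 189.2, 38.4]
tcp_rot: [0.044, 0.707, 0.043, -0.704]
ft_force: [0.0, 0.1, -0.5]
grip_width: -0.002
```

```bash
python3 -c "
from h import *
s=r.observe();print(s['tool_pos'],s['ft_force'],s['moment'],s['joint_torque'].round(1),s['time_s'])
d=snap('wrist'); blob(d,(2,150,60),(20,255,255),(250,310,200,290),47,'cap')
print([(i,d['img'][i,280].tolist()) for i in range(215,275,3)])"
```

```text
[532.78573651 189.24013917  38.42937339] [ 0.01785358  0.09711037 -0.52623212] [-0.00544955  0.00361857 -0.02818093] [  0.  -50.3  22.2   5.2  -0.1   0. ] 4.3
cap px [281.9 247. ] rect [538.5 188.8] centroid [540.6 188.6] sides [21.5 20.1] deg -83.1
cap px [281.7 206.8] rect [564.4 191.6] centroid [564.4 191.7] sides [6.3 5.1] deg -37.0
[(215, [79, 110, 53]), (218, [54, 73, 46]), (221, [74, 86, 83]), (224, [117, 125, 131]), (227, [135, 143, 149]), (230, [132, 140, 147]), (233, [81, 98, 121]), (236, [28, 53, 99]), (239, [28, 53, 98]), (242, [29, 68, 128]), (245, [38, 86, 168]), (248, [35, 83, 166]), (251, [39, 87, 169]), (254, [36, 86, 166]), (257, [30, 31, 57]), (260, [27, 27, 36]), (263, [21, 26, 25]), (266, [27, 24, 29]), (269, [22, 30, 29]), (272, [20, 25, 28])]
```

Request:
arm_command:
  increments:
    - [[0, 0, 0], [0.08, 0, 0.03], 255]
    - [[0, 0, 0], [0.08, 0, 0], 255]

```text
time_s: 4.55
tool_pos: [531.6, 189.0, 32.8]
tcp_rot: [0.044, 0.707, 0.043, -0.704]
ft_force: [-0.3, -0.2, 0.5]
grip_width: -0.002
```

Request:
arm_command:
  increments:
    - [[0, 0, 0], [0.1, 0, 0], 255]
    - [[0, 0, 0], [0, 0, 0], 255]

```text
time_s: 4.75
tool_pos: [531.4, 188.8, 29.1]
tcp_rot: [0.044, 0.707, 0.042, -0.704]
ft_force: [-0.5, 0.7, -0.6]
grip_width: 0.003
```

```bash
python3 -c "
from h import *
d=snap('wrist');e=snap('side');u,v=proj(e,[531,188,60]).astype(int)
cv2.imwrite('pics/s5.png',np.hstack([cv2.resize(e['img'][v-35:v+35,u-35:u+35],(400,400),interpolation=cv2.INTER_CUBIC),cv2.resize(d['img'][200:300,230:330],(400,400),interpolation=cv2.INTER_CUBIC)]))
T=np.array(d['tool_from_camera']);print(T.round(3))"
```

```text
[[-1.0000e-03 -3.0500e-01  9.5200e-01 -1.6633e+02]
 [ 1.0000e+00 -1.0000e-03  1.0000e-03 -1.1500e-01]
 [ 0.0000e+00  9.5200e-01  3.0500e-01 -7.8357e+01]
 [ 0.0000e+00  0.0000e+00  0.0000e+00  1.0000e+00]]
```

View pics/s5.png

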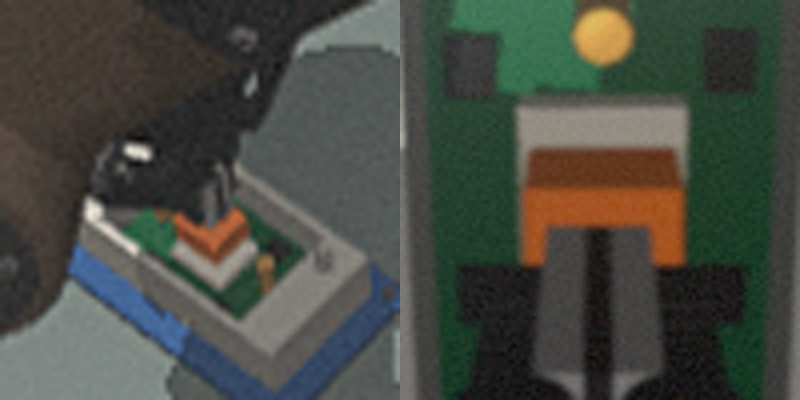

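The tips are now visually at the cap's top centre, so the effective reach looks far shorter than stated. I'll keep creeping, and contact will calibrate it.

Request:
arm_command:
  increments:
    - [[0, 0, 0], [0.1, 0, 0], 255]
    - [[0, 0, 0], [0, 0, 0], 255]

```text
time_s: 5.05
tool_pos: [531.8, 189.1, 26.5]
tcp_rot: [0.044, 0.707, 0.043, -0.704]
ft_force: [-0.1, 0.1, 0.0]
grip_width: 0.001
```

Request:
arm_command:
  increments:
    - [[0, 0, 0], [0.1, 0, 0], 255]
    - [[0, 0, 0], [0, 0, 0], 255]

```text
time_s: 5.25
tool_pos: [532.2, 189.2, 23.5]
tcp_rot: [0.044, 0.708, 0.043, -0.704]
ft_force: [0.5, -0.6, 0.6]
grip_width: -0.002
```

```bash
python3 -c "
from h import *
s=r.observe();print(s['joint_torque'].round(2),s['tool_pos'])
d=snap('wrist'); h=cv2.cvtColor(d['img'],cv2.COLOR_BGR2HSV)
print([(i,d['img'][i,280].tolist()) for i in range(216,270,2)])
for row in(236,240,244,248,252,256): print(row,[ray(d,(280,row),z)[0].round(1) for z in(39,46,49)], ''.join('O' if 2<h[row,c,0]<20 and h[row,c,1]>130 else '.' for c in range(250,312)))"
```

```text
[ 2.000e-02 -5.058e+01  2.125e+01  5.040e+00  1.100e-01 -0.000e+00] [532.15995252 189.23678908  23.54184469]
[(216, [82, 158, 206]), (218, [79, 152, 202]), (220, [69, 114, 133]), (222, [53, 71, 47]), (224, [54, 70, 47]), (226, [48, 67, 38]), (228, [76, 83, 84]), (230, [88, 95, 97]), (232, [122, 129, 138]), (234, [134, 145, 148]), (236, [136, 145, 150]), (238, [133, 140, 147]), (240, [117, 127, 138]), (242, [44, 66, 103]), (244, [34, 54, 100]), (246, [28, 53, 100]), (248, [27, 53, 97]), (250, [26, 52, 97]), (252, [37, 78, 142]), (254, [39, 87, 168]), (256, [37, 64, 113]), (258, [28, 29, 28]), (260, [37, 36, 36]), (262, [31, 32, 26]), (264, [24, 28, 26]), (266, [26, 28, 29]), (268, [24, 32, 29])]
236 [np.float64(549.3), np.float64(552.0), np.float64(553.2)] ..............................................................
240 [np.float64(547.0), np.float64(549.8), np.float64(551.1)] ..............................................................
244 [np.float64(544.6), np.float64(547.6), np.float64(548.9)] .............OOOOOOOOOOOOOOOOOOOOOOOOOOOOOOOOOOOOO............
248 [np.float64(542.3), np.float64(545.4), np.float64(546.7)] .............OOOOOOOOOOOOOOOOOOOOOOOOOOOOOOOOOOOOO............
252 [np.float64(539.9), np.float64(543.1), np.float64(544.5)] ...........OOOOOOOOOOOOOOOOOOOOOOOOOOOOOOOOOOOOOOOOOO.........
256 [np.float64(537.5), np.float64(540.8), np.float64(542.2)] ...........OOOOOOOOOOOOOOOOOOOOOOOOOOOOOOOOOOOOOOOOOO.........
```

Request:
arm_command:
  increments:
    - [[0, 0, 0], [0.1, 0, 0], 255]
    - [[0, 0, 0], [0, 0, 0], 255]

```text
time_s: 5.5
tool_pos: [532.3, 189.3, 20.8]
tcp_rot: [0.044, 0.708, 0.043, -0.704]
ft_force: [0.0, -0.4, -0.4]
grip_width: 0.001
```

Request:
arm_command:
  increments:
    - [[0, 0, 0], [0.1, 0, 0], 255]
    - [[0, 0, 0], [0, 0, 0], 255]

```text
time_s: 5.7
tool_pos: [532.4, 189.4, 17.8]
tcp_rot: [0.044, 0.708, 0.043, -0.704]
ft_force: [-0.0, 0.2, 0.2]
grip_width: -0.001
```

Request:
arm_command:
  increments:
    - [[0, 0, 0], [0.1, 0, 0], 255]

```text
time_s: 5.8
tool_pos: [532.5, 189.4, 15.0]
tcp_rot: [0.044, 0.708, 0.043, -0.704]
ft_force: [-1.0, -0.3, 7.6]
grip_width: -0.003
```

```bash
python3 -c "
from h import *
s=r.observe();print(s['ft_force'],s['tool_pos'])
d=snap('wrist'); e=snap('side'); h=cv2.cvtColor(d['img'],cv2.COLOR_BGR2HSV)
print([(i,d['img'][i,280].tolist()) for i in range(216,270,2)])
u,v=proj(e,[531,188,60]).astype(int)
cv2.imwrite('pics/s6.png',np.hstack([cv2.resize(e['img'][v-35:v+35,u-35:u+35],(400,400),interpolation=cv2.INTER_CUBIC),cv2.resize(d['img'][200:300,230:330],(400,400),interpolation=cv2.INTER_CUBIC)]))
for row in (248,250,252,254,256,258): print(row,[ray(d,(280,row),z)[0].round(1) for z in(39,46,49)])"
```

```text
[-1.04683181 -0.32216431  7.64699116] [532.48032935 189.40947143  15.04787224]
[(216, [90, 174, 220]), (218, [85, 168, 220]), (220, [83, 162, 215]), (222, [73, 141, 185]), (224, [64, 128, 168]), (226, [55, 93, 110]), (228, [50, 65, 44]), (230, [46, 66, 38]), (232, [51, 75, 50]), (234, [76, 82, 81]), (236, [91, 98, 103]), (238, [126, 136, 139]), (240, [128, 141, 144]), (242, [78, 90, 115]), (244, [16, 46, 94]), (246, [30, 57, 102]), (248, [24, 48, 94]), (250, [35, 59, 99]), (252, [21, 59, 115]), (254, [32, 81, 162]), (256, [23, 55, 106]), (258, [17, 17, 24]), (260, [34, 37, 35]), (262, [30, 31, 35]), (264, [28, 33, 32]), (266, [20, 25, 27]), (268, [23, 26, 30])]
248 [np.float64(546.3), np.float64(549.4), np.float64(550.7)]
250 [np.float64(545.2), np.float64(548.3), np.float64(549.7)]
252 [np.float64(544.1), np.float64(547.3), np.float64(548.6)]
254 [np.float64(542.9), np.float64(546.2), np.float64(547.6)]
256 [np.float64(541.8), np.float64(545.1), np.float64(546.5)]
258 [np.float64(540.7), np.float64(544.0), np.float64(545.5)]
```

Contact: 7.6 N and the cap is sliding. The tips are about 26 mm behind the reported TCP instead of 14 mm ahead. Pushing on to the hard stop.

Request:
arm_command:
  increments:
    - [[0, 0, 0], [0.1, 0, 0], 255]

```text
time_s: 6.0
tool_pos: [532.8, 189.5, 14.6]
tcp_rot: [0.044, 0.708, 0.043, -0.703]
ft_force: [-20.7, -1.5, 55.8]
grip_width: 0.006
```

Request:
arm_command:
  increments:
    - [[0, 0, 0], [0.1, 0, 0], 255]

```text
time_s: 6.1
tool_pos: [532.8, 189.4, 14.7]
tcp_rot: [0.045, 0.708, 0.044, -0.703]
ft_force: [-17.3, -1.0, 43.6]
grip_width: 0.003
```

Request:
arm_command:
  increments:
    - [[0, 0, 0], [0.03, 0, 0], 255]
    - [[0, 0, 0], [0.03, 0, 0], 255]

```text
time_s: 6.3
tool_pos: [532.8, 189.6, 15.1]
tcp_rot: [0.045, 0.709, 0.044, -0.702]
ft_force: [-1.5, -0.5, 5.9]
grip_width: -0.001
```

```bash
python3 -c "
from h import *
d=snap('wrist'); e=snap('side'); print(r.observe()['ft_force'])
print([(i,d['img'][i,280].tolist()) for i in range(228,264,2)])
for row in (248,250,252,254,256,258): print(row,[ray(d,(280,row),z)[0].round(1) for z in(39,42,46,49)])
u,v=proj(e,[531,188,60]).astype(int)
cv2.imwrite('pics/s6.png',np.hstack([cv2.resize(e['img'][v-35:v+35,u-35:u+35],(400,400),interpolation=cv2.INTER_CUBIC),cv2.resize(d['img'][170:330,200:360],(400,400),interpolation=cv2.INTER_CUBIC)]))"
```

```text
[-3.24986507  0.29563082 11.81831907]
[(228, [47, 68, 43]), (230, [47, 69, 43]), (232, [48, 70, 45]), (234, [77, 85, 81]), (236, [76, 83, 84]), (238, [127, 137, 140]), (240, [131, 139, 147]), (242, [88, 106, 124]), (244, [39, 57, 101]), (246, [35, 54, 99]), (248, [29, 50, 95]), (250, [27, 50, 96]), (252, [25, 57, 108]), (254, [37, 82, 159]), (256, [28, 56, 110]), (258, [11, 19, 18]), (260, [30, 29, 31]), (262, [27, 34, 30])]
248 [np.float64(546.5), np.float64(547.8), np.float64(549.5), np.float64(550.9)]
250 [np.float64(545.4), np.float64(546.7), np.float64(548.5), np.float64(549.8)]
252 [np.float64(544.2), np.float64(545.6), np.float64(547.4), np.float64(548.8)]
254 [np.float64(543.1), np.float64(544.5), np.float64(546.3), np.float64(547.7)]
256 [np.float64(542.0), np.float64(543.4), np.float64(545.3), np.float64(546.7)]
258 [np.float64(540.9), np.float64(542.3), np.float64(544.2), np.float64(545.6)]
```

View pics/s6.png

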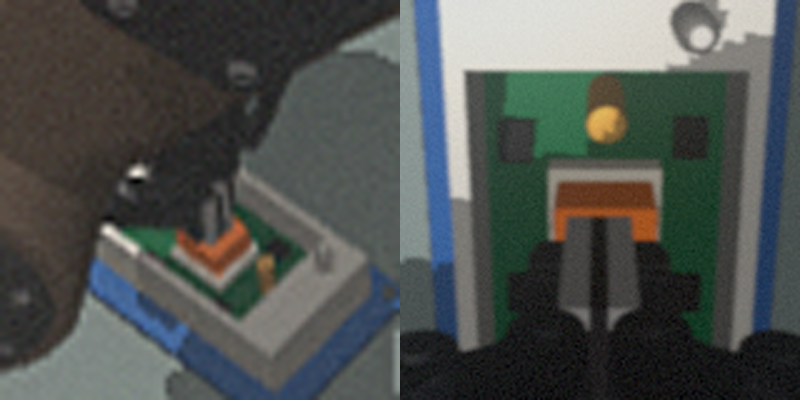

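Wrist and side views: the fingertips sit on the cap, wrist (280,257). The cap's front edge is consistent with z≈39, home. Also learned: a zero row re-targets the measured pose and so drops the push. Now retreat and verify the cap height from the side camera and from above.

Request:
arm_command:
  increments:
    - [[0, 0, 0], [-0.5, 0, 0], 255]
    - [[0, 0, 0], [-0.9, 0, 0], 255]
    - [[0, 0, 0], [-0.9, 0, 0.3], 255]
    - [[0, 0, 0], [-0.9, 0, 0.4], 200]
    - [[0, 0, 0], [-0.9, 0, 0.4], 93]

```text
time_s: 6.9
tool_pos: [496.1, 183.6, 134.9]
tcp_rot: [-0.046, -0.705, -0.041, 0.706]
ft_force: [0.9, 0.6, -0.6]
grip_width: 0.334
```

Request:
arm_command:
  increments:
    - [[0, 0, 0], [-0.6, 0, 0.6], 93]
    - [[0, 0, 0], [-0.5, 0, 0.6], 93]
    - [[0, 0, 0], [0, 0, 0], 93]

```text
time_s: 7.2
tool_pos: [459.7, 180.0, 171.7]
tcp_rot: [0.045, 0.707, 0.043, -0.705]
ft_force: [0.6, 0.4, 0.4]
grip_width: 0.641
```

```bash
cat > m.py <<'E'
from h import *
def cap(d,box):
    h=cv2.cvtColor(d["img"],cv2.COLOR_BGR2HSV); m=np.zeros(h.shape[:2],np.uint8); x0,x1,y0,y1=box
    m[y0:y1,x0:x1]=cv2.inRange(h,(3,140,60),(16,255,255))[y0:y1,x0:x1]
    y,x=np.nonzero(m); print("cap px",x.mean().round(2),y.mean().round(2),"n",len(x),"rows",y.min(),y.max(),"cols",x.min(),x.max())
e=snap("side"); d=snap("wrist")
o={"img":cv2.imread("pics/side0.png")}
for k in(o,e): cap(k,(205,240,230,262))
print("side of cap z47/z39",proj(e,[531,188.5,47]),proj(e,[531,188.5,39]))
cv2.imwrite("pics/w7.png",d["img"]); s=r.observe(); print(s["tool_pos"],s["time_s"],s["grip_width"])
for X in([585,179.6,56],[480,166.6,56],[531,189,39]): print(proj(d,X).round(1))
u,v=proj(e,[531,188,45]).astype(int); a,b=proj(d,[531,189,40]).astype(int)
A=[cv2.resize(k["img"][v-35:v+35,u-35:u+35],(260,260),interpolation=cv2.INTER_CUBIC) for k in(o,e)]
b=max(b,80);W=cv2.resize(d["img"][b-80:b+80,a-80:a+80],(520,520),interpolation=cv2.INTER_CUBIC); cv2.imwrite("pics/s7.png",np.hstack([np.vstack(A),W]))
E
python3 m.py
```

```text
cap px 220.02 246.6 n 91 rows 241 254 cols 214 229
cap px 220.7 248.62 n 98 rows 243 255 cols 215 229
side of cap z47/z39 [220.1493546  246.28720056] [220.4394221  248.02133605]
[460.16091091 179.91647538 169.75213824] 7.3 0.6377179568152134
[297.   61.3]
[295. 184.]
[278.2 125.3]
```

View pics/s7.png

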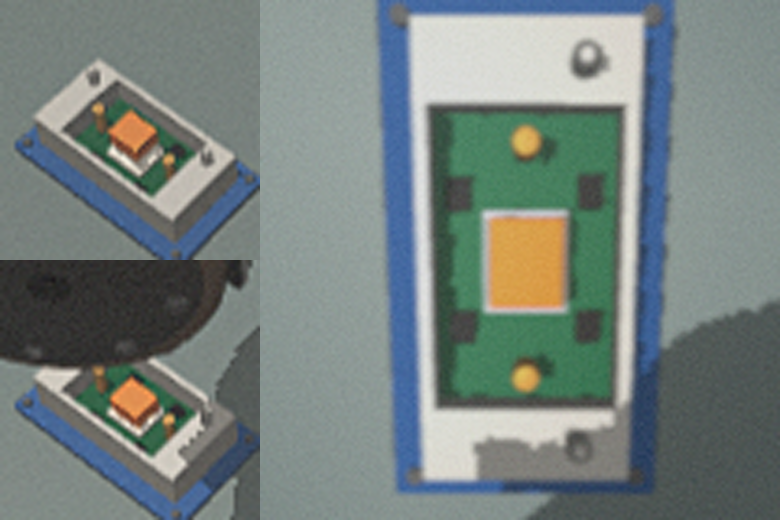

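Cap confirmed home: the side-view centroid moved down 2.0 px (8 mm predicts 1.7), it sits evenly in its plinth, and the stop read 56 N. Now measure the base from here and plan the move to the cover.

```bash
python3 - <<'E'
from h import *
d=snap("wrist")
for p in((298.9,62.5),(296.5,182.5)): print(ray(d,p,56)[:2].round(1))
blob(d,(14,100,120),(30,255,255),(262,295,70,100),44,"pinA",8);blob(d,(14,100,120),(30,255,255),(262,295,150,172),44,"pinB",8)
blob(d,(5,130,120),(18,255,255),(258,300,105,145),39,"cap",20)
blob(d,(100,120,30),(130,255,255),(225,340,40,210),8,"nest",100)
plan([440,-200,170],104)
E
```

```text
[584.1 177.7]
[481.9 165.2]
pinA px [279.1  88. ] rect [563.3 192. ] centroid [563.3 191.8] sides [7.2 6.7] deg -82.9
pinB px [279.  160.9] rect [498.8 184. ] centroid [498.5 183.9] sides [7.5 7.5] deg 52.4
cap px [279.5 125.4] rect [531.3 187.5] centroid [531.1 187.5] sides [19.7 23.7] deg 7.7
nest px [278.9 117.2] rect [530.6 187.6] centroid [538.4 188.8] sides [ 87.5 153.5] deg 9.7
pos [460.2 179.7 169.2] tool y heading -82.9 tilt x [ 0.001 -0.006 -1.   ] q6 0.92 F [ 0.6 -0.3 -0.2] t 7.35 w 0.633
n 15 dp [ -20.2 -379.7    0.8] turn deg [-6.93  0.02 -0.34]
[[-0.058, 0.0, -0.003], [0.003, 0.832, 0.148]]
[[-0.058, 0.0, -0.003], [0.003, 0.831, 0.155]]
[[-0.058, 0.0, -0.003], [0.002, 0.829, 0.162]]
[[-0.058, 0.0, -0.003], [0.002, 0.828, 0.169]]
[[-0.058, 0.0, -0.003], [0.002, 0.827, 0.175]]
[[-0.058, 0.0, -0.003], [0.001, 0.825, 0.182]]
[[-0.058, 0.0, -0.003], [0.001, 0.824, 0.188]]
[[-0.058, 0.0, -0.003], [0.001, 0.822, 0.195]]
[[-0.058, 0.0, -0.003], [0.0, 0.821, 0.202]]
[[-0.058, 0.0, -0.003], [0.0, 0.819, 0.208]]
[[-0.058, 0.0, -0.003], [-0.0, 0.817, 0.215]]
[[-0.058, 0.0, -0.003], [-0.001, 0.816, 0.222]]
[[-0.058, 0.0, -0.003], [-0.001, 0.814, 0.228]]
[[-0.058, 0.0, -0.003], [-0.001, 0.812, 0.235]]
[[-0.058, 0.0, -0.003], [-0.002, 0.81, 0.241]]
```

Base: centre ≈ (531,188), yaw ≈ 7°, and all measurements agree. Moving above the cover.

Request:
arm_command:
  increments:
    - [[-0.06, 0, 0], [0, 0.83, 0.15], 93]
    - [[-0.06, 0, 0], [0, 0.83, 0.15], 93]
    - [[-0.06, 0, 0], [0, 0.83, 0.16], 93]
    - [[-0.06, 0, 0], [0, 0.83, 0.17], 93]
    - [[-0.06, 0, 0], [0, 0.83, 0.17], 93]

```text
time_s: 7.85
tool_pos: [454.7, 50.7, 163.5]
tcp_rot: [-0.064, -0.701, -0.056, 0.708]
ft_force: [1.0, 0.5, -0.3]
grip_width: 0.633
```

Request:
arm_command:
  increments:
    - [[-0.06, 0, 0], [0, 0.83, 0.18], 93]
    - [[-0.06, 0, 0], [0, 0.83, 0.19], 93]
    - [[-0.06, 0, 0], [0, 0.82, 0.2], 93]
    - [[-0.06, 0, 0], [0, 0.82, 0.2], 93]
    - [[-0.06, 0, 0], [0, 0.82, 0.2], 93]

```text
time_s: 8.35
tool_pos: [448.4, -82.7, 158.8]
tcp_rot: [-0.079, -0.696, -0.07, 0.71]
ft_force: [0.7, -0.4, 0.0]
grip_width: 0.635
```

Request:
arm_command:
  increments:
    - [[-0.06, 0, 0], [0, 0.82, 0.2], 93]
    - [[-0.06, 0, 0], [0, 0.81, 0.2], 93]
    - [[-0.06, 0, 0], [0, 0.81, 0.2], 93]
    - [[-0.06, 0, 0], [0, 0.81, 0.2], 93]
    - [[0, 0, 0], [0, 0, 0], 93]

```text
time_s: 8.85
tool_pos: [445.6, -191.0, 153.3]
tcp_rot: [-0.09, -0.69, -0.081, 0.713]
ft_force: [-0.1, 0.0, -0.6]
grip_width: 0.636
```

```bash
python3 - <<'E'
from h import *
d=snap("wrist"); cv2.imwrite("pics/w8.png",d["img"])
u,v=proj(d,[490,-210,12]).astype(int); print(u,v,proj(d,[492,-211,38]))
v=max(v,100); B=(u-80,u+80,v-100,v+100)
cv2.imwrite("pics/c8.png",cv2.resize(d["img"][v-100:v+100,u-100:u+100],(600,600),interpolation=cv2.INTER_CUBIC)); print("crop origin",u-100,v-100)
blob(d,(100,120,60),(125,255,255),B,38,"screen",150)
blob(d,(0,0,150),(180,60,255),B,12,"plate",500)
plan([440,-200,170],104)
E
```

```text
306 153 [310.92836432 156.31078474]
crop origin 206 53
screen px [311.  152.8] rect [ 494.4 -210.4] centroid [ 495.1 -210.2] sides [46.4 22.3] deg 12.7
plate px [315.3  82.4] rect [ 546.1 -193.4] centroid [ 555.9 -200. ] sides [144.3  65.2] deg -76.0
pos [ 445.4 -190.1  153.1] tool y heading -76.1 tilt x [-0.031 -0.016 -0.999] q6 1.79 F [ 0.3 -0.2 -0.5] t 8.9 w 0.636
n 1 dp [-5.4 -9.9 16.9] turn deg [-0.15  1.95 -0.44]
[[-0.018, 0.244, -0.055], [-0.553, 0.283, 0.273]]
```

View pics/c8.png

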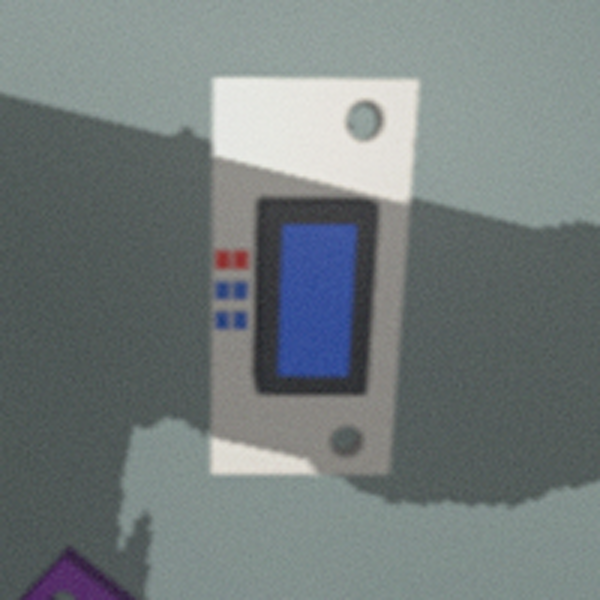

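Crop: the grey plate is confirmed, keys on the left (+y). Its holes are at crop (363,120) and (346,440), and the screen is at (317,300).

```bash
python3 - <<'E'
from h import *
d=snap("wrist")
P=lambda c,z: ray(d,(206+c[0]/3,53+c[1]/3),z)[:2]
a,b=P((363,120),12),P((346,440),12); v=a-b; th=np.arctan2(v[1],v[0])
print("holes",a.round(1),b.round(1),"dist",np.linalg.norm(v).round(1),"yaw",np.degrees(th).round(2),"centre",((a+b)/2+16*np.array([-np.sin(th),np.cos(th)])).round(1))
c=np.array([P(k,12) for k in((212,77),(420,80),(390,473),(211,473))]); print("plate",c.round(1).tolist(),c.mean(0).round(1))
c=np.array([P(k,38) for k in((257,200),(378,202),(367,393),(257,391))]); print("hood",c.round(1).tolist(),c.mean(0).round(1))
plan([494.5,-210.5,80],103)
E
```

```text
holes [ 549.4 -212.4] [ 447.1 -237.2] dist 105.2 yaw 13.65 centre [ 494.5 -209.3]
plate [[550.0, -163.3], [564.7, -226.2], [439.0, -256.1], [423.8, -193.7]] [ 494.4 -209.8]
hood [[518.8, -184.6], [526.9, -219.6], [470.5, -233.4], [462.8, -199.2]] [ 494.7 -209.2]
pos [ 445.4 -189.3  153.4] tool y heading -76.1 tilt x [-0.031 -0.016 -0.999] q6 1.79 F [-0.2 -0.6 -0.8] t 8.95 w 0.631
n 3 dp [ 49.1 -21.2 -73.4] turn deg [ 0.89  1.92 -0.46]
[[0.037, 0.08, -0.019], [0.802, 0.353, -0.5]]
[[0.037, 0.08, -0.019], [0.806, 0.353, -0.493]]
[[0.037, 0.08, -0.019], [0.811, 0.352, -0.486]]
```

Cover: centre (494.5,−209.5), yaw 13.6°. Hole spacing 105.2 mm against 106, and hood and plate agree. Going down over the hood.

Request:
arm_command:
  increments:
    - [[0.04, 0.08, -0.02], [0.8, 0.35, -0.5], 93]
    - [[0.04, 0.08, -0.02], [0.8, 0.35, -0.49], 93]
    - [[0, 0.08, -0.02], [0.8, 0.35, -0.49], 93]
    - [[0, 0, 0], [0, 0, 0], 93]

```text
time_s: 9.35
tool_pos: [497.4, -208.6, 77.2]
tcp_rot: [0.082, 0.703, 0.082, -0.702]
ft_force: [-0.5, 0.8, -0.8]
grip_width: 0.633
```

```bash
python3 - <<'E'
from h import *
plan([494.5,-209.5,25],103.5)
E
```

```text
pos [ 497.4 -208.6   77.2] tool y heading -76.7 tilt x [ 0.002  0.001 -1.   ] q6 1.84 F [-0.5  0.8 -0.8] t 9.35 w 0.633
n 2 dp [ -2.9  -0.9 -52.2] turn deg [-0.19 -0.1   0.05]
[[-0.012, -0.007, 0.003], [0.87, 0.004, 0.053]]
[[-0.012, -0.007, 0.003], [0.87, 0.004, 0.052]]
```

Request:
arm_command:
  increments:
    - [[0, 0, 0], [0.8, 0, 0.05], 93]
    - [[0, 0, 0], [0.7, 0, 0.05], 93]
    - [[0, 0, 0], [0, 0, 0], 93]

```text
time_s: 9.65
tool_pos: [494.9, -207.4, 31.3]
tcp_rot: [0.082, 0.702, 0.083, -0.702]
ft_force: [-0.2, -0.2, -0.0]
grip_width: 0.64
```

```bash
python3 - <<'E'
from h import *
plan([494.5,-209.5,0],103.5)
d=snap("wrist"); cv2.imwrite("pics/w9.png",d["img"])
for X in([494.5,-209.5,38],[494.5+18*-.233,-209.5+18*.972,38],[494.5+18*.233,-209.5-18*.972,38]): print(proj(d,X).round(1))
blob(d,(100,120,60),(125,255,255),(240,330,150,420),38,"screen",100)
g=cv2.cvtColor(d["img"],cv2.COLOR_BGR2GRAY)
for row in(235,245,255,265,275): print(row,[int(x) for x in g[row,220:345:4]])
E
```

```text
pos [ 494.9 -207.4   31.3] tool y heading -76.6 tilt x [-0.     0.001 -1.   ] q6 1.84 F [-0.2 -0.2 -0. ] t 9.65 w 0.64
n 2 dp [ -0.4  -2.1 -31.3] turn deg [-0.1  -0.01  0.05]
[[-0.006, -0.001, 0.003], [0.522, 0.033, 0.014]]
[[-0.006, -0.001, 0.003], [0.522, 0.033, 0.014]]
[282.3 259.1]
[251.7 259.2]
[312.9 259.1]
screen px [283.3 257. ] rect [ 494.5 -210.2] centroid [ 496.  -209.8] sides [22.  46.6] deg 14.8
235 [92, 94, 94, 93, 137, 145, 142, 143, 109, 46, 45, 68, 77, 75, 73, 81, 72, 71, 78, 73, 77, 52, 50, 46, 134, 142, 142, 139, 104, 99, 98, 97]
245 [94, 93, 98, 94, 107, 70, 100, 73, 63, 50, 51, 58, 76, 77, 69, 74, 79, 76, 78, 77, 77, 52, 50, 44, 142, 142, 139, 141, 98, 94, 97, 98]
255 [143, 146, 147, 145, 140, 65, 86, 70, 63, 50, 50, 63, 74, 70, 77, 74, 76, 74, 73, 76, 77, 49, 48, 49, 141, 139, 139, 142, 95, 97, 95, 98]
265 [46, 41, 124, 145, 184, 228, 224, 226, 222, 50, 58, 60, 77, 76, 78, 79, 78, 77, 77, 77, 75, 48, 52, 58, 142, 138, 140, 140, 64, 34, 75, 80]
275 [46, 42, 105, 144, 166, 224, 224, 225, 222, 52, 59, 63, 81, 80, 82, 83, 82, 79, 85, 82, 73, 56, 54, 74, 139, 137, 136, 133, 60, 34, 35, 78]
```

View pics/w9.png

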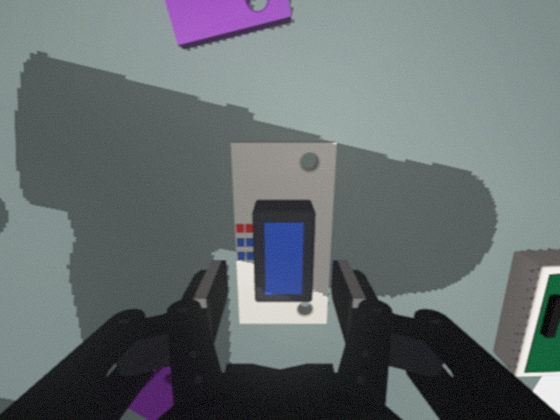

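Wrist view: the hood (284,255) sits between the fingers, whose tips are at (220,262) and (340,262). It is offset about 2 mm, and I'll correct that on the way down.

Request:
arm_command:
  increments:
    - [[0, 0, 0], [0.5, 0.05, 0], 93]
    - [[0, 0, 0], [0.4, 0.03, 0], 93]
    - [[0, 0, 0], [0.4, 0, 0], 93]

```text
time_s: 10.0
tool_pos: [500.8, -209.2, -1.9]
tcp_rot: [0.084, 0.706, 0.083, -0.699]
ft_force: [-0.7, 0.2, -0.1]
grip_width: 0.634
```

Request:
arm_command:
  increments:
    - [[0, 0, 0], [0.15, 0, 0], 93]

```text
time_s: 10.1
tool_pos: [500.6, -209.0, -6.9]
tcp_rot: [0.084, 0.705, 0.083, -0.699]
ft_force: [0.1, 0.3, 0.6]
grip_width: 0.632
```

Request:
arm_command:
  increments:
    - [[0, 0, 0], [0.1, 0, 0], 93]

```text
time_s: 10.2
tool_pos: [500.8, -209.0, -10.0]
tcp_rot: [0.085, 0.705, 0.083, -0.699]
ft_force: [0.2, -0.2, -0.7]
grip_width: 0.636
```

```bash
python3 - <<'E'
from h import *
plan([495,-209.5,-14],103.5)
E
```

```text
pos [ 500.8 -209.   -10. ] tool y heading -76.4 tilt x [ 0.01  -0.001 -1.   ] q6 1.84 F [ 0.2 -0.2 -0.7] t 10.2 w 0.636
n 1 dp [-5.8 -0.5 -4. ] turn deg [ 0.11 -0.52 -0.18]
[[0.014, -0.065, -0.023], [0.132, -0.029, 0.194]]
```

Request:
arm_command:
  increments:
    - [[0.01, -0.06, -0.02], [0.1, -0.02, 0.19], 93]
    - [[0, 0, 0], [0.07, 0, 0], 93]

```text
time_s: 10.4
tool_pos: [494.9, -209.8, -15.1]
tcp_rot: [0.083, 0.702, 0.083, -0.702]
ft_force: [-0.1, -1.2, 0.5]
grip_width: 0.636
```

Request:
arm_command:
  increments:
    - [[0, 0, 0], [0.07, 0, 0], 93]

```text
time_s: 10.5
tool_pos: [495.3, -209.9, -16.0]
tcp_rot: [0.084, 0.702, 0.083, -0.702]
ft_force: [-8.6, 8.0, 36.3]
grip_width: 0.638
```

Request:
arm_command:
  increments:
    - [[0, 0, 0], [0.07, 0, 0], 93]

```text
time_s: 10.6
tool_pos: [495.3, -209.9, -16.0]
tcp_rot: [0.084, 0.702, 0.083, -0.702]
ft_force: [-10.5, 7.7, 35.7]
grip_width: 0.633
```

Plate contact at TCP z = −16. Back off about 3 mm and grip.

Request:
arm_command:
  increments:
    - [[0, 0, 0], [-0.1, 0, 0], 93]
    - [[0, 0, 0], [0, 0, 0], 180]
    - [[0, 0, 0], [0, 0, 0], 255]
    - [[0, 0, 0], [0, 0, 0], 255]
    - [[0, 0, 0], [0, 0, 0], 255]
  squeeze: 80

```text
time_s: 11.1
tool_pos: [496.3, -210.0, -11.1]
tcp_rot: [0.084, 0.703, 0.083, -0.701]
ft_force: [-1.6, 1.3, 5.2]
grip_width: 0.402
```

Request:
arm_command:
  increments:
    - [[0, 0, 0], [-0.2, 0, 0], 255]
    - [[0, 0, 0], [-0.5, 0, 0], 255]
    - [[0, 0, 0], [-0.8, 0, 0], 255]
    - [[0, 0, 0], [-0.8, 0, 0], 255]
    - [[0, 0, 0], [0, 0, 0], 255]

```text
time_s: 11.6
tool_pos: [494.0, -209.9, 58.5]
tcp_rot: [-0.084, -0.701, -0.083, 0.703]
ft_force: [-0.2, 0.2, -1.4]
grip_width: 0.403
```

```bash
python3 - <<'E'
from h import *
plan([494.5,-209.5,110],103.5)
d=snap("wrist"); cv2.imwrite("pics/w10.png",d["img"]); T=np.array(d["tool_from_camera"])
blob(d,(100,120,60),(125,255,255),(240,330,150,420),50+38,"screen",100)
g=cv2.cvtColor(d["img"],cv2.COLOR_BGR2GRAY)
print(g[120:180:3,290:330:2])
E
```

```text
pos [ 494.  -209.9   58.5] tool y heading -76.4 tilt x [-0.002 -0.001 -1.   ] q6 1.84 F [-0.2  0.2 -1.4] t 11.6 w 0.403
n 2 dp [ 0.5  0.4 51.5] turn deg [ 0.07  0.13 -0.02]
[[0.004, 0.008, -0.001], [-0.858, -0.005, -0.008]]
[[0.004, 0.008, -0.001], [-0.858, -0.005, -0.009]]
screen px [279.  299.6] rect [ 479.6 -213.4] centroid [ 481.3 -213. ] sides [26.1 55.2] deg 15.1
[[172 174 172 174 176 176 173 174 174 173 175 172 174 174 172 170 174 169
  170 173]
 [129 154 159 165 174 173 171 174 172 173 172 175 175 175 168 172 176 168
  172 174]
 [107 108 110 106 111 124 132 153 166 168 173 175 173 174 175 176 175 174
  174 175]
 [106 111 104 108 112 112 116 109 119 149 166 176 175 171 174 174 171 172
  174 175]
 [108 111 111 111 110 107 107 114 107 108 111 120 129 144 162 164 172 178
  173 171]
 [111 108 110 108 108 110 113 109 111 106 108 111 108 113 112 110 112 116
  132 135]
 [106 111 111 112 109 114 109 114 108 111 110 110 110 113 113 111 110 108
  110 110]
 [107 107 108 110 111 110 109 112 109 109 108 112 112 111 113 111 110 109
  110 109]
 [107 106 105 108 113 116 113 110 110 113 111 11
[... 272 characters left out ...]
 157 156
  153 154]
 [154 156 149 154 156 151 152 153 155 152 153 153 152 156 152 152 157 154
  153 156]
 [152 150 153 157 154 154 151 155 151 152 151 154 151 151 152 151 158 153
  158 152]
 [153 151 157 153 154 153 154 157 155 155 149 143 145 147 157 156 150 153
  160 158]
 [153 154 156 153 157 156 154 143 127 116 110 108 110 112 114 132 154 156
  160 156]
 [152 155 154 157 157 152 136 113 106 107 111 104 108 105 108 104 114 145
  158 155]
 [153 151 151 154 155 140 114 108 109 109 110 112 111 106 112  96  93 129
  154 154]
 [155 154 153 154 153 127 113 108 105 106 108 109 105 114 104  96  87 118
  142 153]
 [155 156 155 154 150 129 111 109 106 110 107 112 112 106 100  86  91 121
  149 153]]
```

Gripped (width 0.40 ≈ 34 mm) and lifted; weight reads about 1.4 N. Now find the holes in the tool frame from the wrist image, with the plate top at tool x ≈ −23 mm.

```bash
cat > hole.py <<'E'
from h import *
def tool_ray(d,T,uv,xp):
    v=T[:3,:3]@np.array([(uv[0]-d["cx"])/d["f"],(uv[1]-d["cy"])/d["f"],1]); c=T[:3,3]; return c+v*(xp-c[0])/v[0]
d=snap("wrist"); T=np.array(d["tool_from_camera"]); g=cv2.cvtColor(d["img"],cv2.COLOR_BGR2GRAY)
h=cv2.cvtColor(d["img"],cv2.COLOR_BGR2HSV)
def tp(X): 
    p=np.linalg.inv(T)@np.array([*X,1]); return (p[:2]/p[2]*d["f"]+[d["cx"],d["cy"]]).round(1)
# cover frame in tool: cover x -> -tool z, cover y -> -tool y
print("expected hole A",tp([-23.1,16,-53]),"hole B",tp([-23.1,16,53]),"screen",tp([-49,0,0]),"corners",[tp([-23.1,a,b]).tolist() for a in(-32,32) for b in(-65,65)])
if __name__=="__main__":
    u,v=tp([-23.1,16,-53]).astype(int)
    m=np.zeros_like(g); m[v-18:v+18,u-16:u+16]=(g[v-18:v+18,u-16:u+16]<132)*255
    for c in cv2.findContours(m,cv2.RETR_EXTERNAL,cv2.CHAIN_APPROX_NONE)[0]:
        if cv2.contourArea(c)>60:
            e=cv2.fitEllipse(c); print("hole A ellipse",np.round(e[0],1),np.round(e[1],1),cv2.boundingRect(c),"tool",tool_ray(d,T,e[0],-23.1).round(1))
    c=[x for x in cv2.findContours(cv2.inRange(h,(100,120,60),(125,255,255)),cv2.RETR_EXTERNAL,cv2.CHAIN_APPROX_NONE)[0] if cv2.contourArea(x)>800]
    for k in c: R=cv2.minAreaRect(k); print("screen",np.round(R[0],1),"tool",tool_ray(d,T,R[0],-49).round(1),"sides",[np.linalg.norm(tool_ray(d,T,a,-49)-tool_ray(d,T,b,-49)).round(1) for a,b in zip(cv2.boxPoints(R)[:2],cv2.boxPoints(R)[1:3])],R[2])
    print("col profile front edge", [int(x) for x in g[120:175,290]]); row=tp([-23.1,0,-50])[1].astype(int); print("row",row,[int(x) for x in g[row,215:345:2]])
E
python3 hole.py
```

```text
expected hole A [312.3 172.9] hole B [306.2 352. ] screen [279.  299.5] corners [[210.6, 147.5], [225.7, 368.3], [347.3, 147.4], [332.3, 368.2]]
hole A ellipse [312.2 175.3] [23.8 24.6] (300, 163, 25, 25) tool [-23.1  16.  -51.8]
screen [279. 300.] tool [-49.   -0.    0.3] sides [np.float64(22.3), np.float64(47.2)] 90.0
col profile front edge [167, 150, 121, 111, 111, 110, 111, 110, 110, 110, 106, 109, 112, 108, 110, 109, 110, 110, 111, 106, 110, 110, 110, 111, 113, 109, 107, 106, 98, 100, 112, 144, 154, 152, 152, 153, 152, 152, 151, 150, 152, 157, 157, 157, 154, 153, 155, 157, 155, 151, 155, 157, 154, 154, 154]
row 179 [146, 148, 147, 148, 146, 148, 148, 150, 152, 149, 143, 146, 149, 152, 151, 150, 149, 151, 154, 145, 154, 145, 149, 151, 153, 153, 151, 150, 152, 153, 155, 147, 155, 152, 153, 152, 155, 156, 155, 151, 156, 156, 144, 119, 106, 109, 110, 107, 110, 115, 106, 97, 89, 96, 119, 139, 158, 155, 157, 155, 154, 154, 152, 152, 150]
```

Cover in hand: centred in y, about 1 mm toward −x of the TCP, no yaw. Carry it to a hover 25 mm short of the base and compare dowel A with hole A there.

```bash
python3 - <<'E'
from h import *
plan([507,185,95],97,n=15)
E
```

```text
pos [ 492.1 -209.5   55.9] tool y heading -76.5 tilt x [-0.006  0.    -1.   ] q6 1.84 F [-0.7 -0.2 -2.3] t 11.7 w 0.403
n 15 dp [ 14.9 394.5  39.1] turn deg [6.52 0.32 0.07]
[[0.054, 0.003, 0.001], [-0.087, -0.845, -0.237]]
[[0.054, 0.003, 0.001], [-0.087, -0.847, -0.23]]
[[0.054, 0.003, 0.001], [-0.087, -0.848, -0.224]]
[[0.054, 0.003, 0.001], [-0.087, -0.85, -0.217]]
[[0.054, 0.003, 0.001], [-0.087, -0.852, -0.211]]
[[0.054, 0.003, 0.001], [-0.087, -0.853, -0.205]]
[[0.054, 0.003, 0.001], [-0.087, -0.855, -0.198]]
[[0.054, 0.003, 0.001], [-0.087, -0.856, -0.192]]
[[0.054, 0.003, 0.001], [-0.087, -0.858, -0.185]]
[[0.054, 0.003, 0.001], [-0.087, -0.859, -0.179]]
[[0.054, 0.003, 0.001], [-0.087, -0.86, -0.172]]
[[0.054, 0.003, 0.001], [-0.087, -0.862, -0.166]]
[[0.054, 0.003, 0.001], [-0.087, -0.863, -0.159]]
[[0.054, 0.003, 0.001], [-0.087, -0.864, -0.153]]
[[0.054, 0.003, 0.001], [-0.087, -0.865, -0.146]]
```

Request:
arm_command:
  increments:
    - [[0, 0, 0], [-0.8, 0, 0], 255]
    - [[0.05, 0, 0], [-0.5, -0.6, -0.2], 255]
    - [[0.06, 0, 0], [-0.15, -0.85, -0.22], 255]
    - [[0.06, 0, 0], [-0.1, -0.85, -0.22], 255]
    - [[0.06, 0, 0], [-0.1, -0.85, -0.21], 255]

```text
time_s: 12.2
tool_pos: [491.6, -111.0, 100.1]
tcp_rot: [-0.068, -0.697, -0.07, 0.71]
ft_force: [-0.0, -0.3, -1.3]
grip_width: 0.404
```

Request:
arm_command:
  increments:
    - [[0.06, 0, 0], [-0.05, -0.85, -0.2], 255]
    - [[0.06, 0, 0], [-0.05, -0.85, -0.2], 255]
    - [[0.06, 0, 0], [-0.05, -0.85, -0.19], 255]
    - [[0.06, 0, 0], [-0.05, -0.86, -0.18], 255]
    - [[0.06, 0, 0], [-0.05, -0.86, -0.18], 255]

```text
time_s: 12.7
tool_pos: [492.5, 24.5, 101.8]
tcp_rot: [-0.053, -0.695, -0.054, 0.715]
ft_force: [-0.6, -1.4, -1.0]
grip_width: 0.408
```

Request:
arm_command:
  increments:
    - [[0.06, 0, 0], [-0.05, -0.86, -0.17], 255]
    - [[0.06, 0, 0], [-0.05, -0.86, -0.17], 255]
    - [[0.06, 0, 0], [0, -0.86, -0.16], 255]
    - [[0.06, 0, 0], [0, -0.86, -0.15], 255]
    - [[0, 0, 0], [0, 0, 0], 255]

```text
time_s: 13.2
tool_pos: [494.0, 134.8, 98.1]
tcp_rot: [-0.042, -0.692, -0.04, 0.719]
ft_force: [0.1, -0.9, -0.5]
grip_width: 0.409
```

```bash
python3 - <<'E'
from h import *
plan([507,185,75],97)
E
```

```text
pos [494.  134.8  98.1] tool y heading -83.3 tilt x [-0.038 -0.005 -0.999] q6 1.07 F [ 0.1 -0.9 -0.5] t 13.2 w 0.409
n 2 dp [ 13.   50.2 -23.1] turn deg [-0.33  2.19 -0.02]
[[-0.021, 0.137, -0.001], [0.373, -0.807, -0.327]]
[[-0.021, 0.137, -0.001], [0.379, -0.806, -0.322]]
```

Request:
arm_command:
  increments:
    - [[-0.02, 0.15, 0], [0.25, -0.8, -0.33], 255]
    - [[-0.02, 0.15, 0], [0.25, -0.8, -0.32], 255]
    - [[0, 0, 0], [0, 0, 0], 255]

```text
time_s: 13.5
tool_pos: [505.7, 184.9, 78.4]
tcp_rot: [-0.044, -0.706, -0.042, 0.706]
ft_force: [0.1, -0.7, -1.4]
grip_width: 0.405
```

```bash
python3 - <<'E'
from h import *
plan([507,185,70],97)
E
```

```text
pos [505.7 184.9  78.4] tool y heading -83.0 tilt x [ 0.    -0.003 -1.   ] q6 0.97 F [ 0.1 -0.7 -1.4] t 13.5 w 0.405
n 1 dp [ 1.3  0.1 -8.4] turn deg [-0.01  0.02 -0.18]
[[-0.002, 0.002, -0.022], [0.278, 0.001, -0.044]]
```

```bash
cat > dow.py <<'E'
from h import *
import hole as H
d,T,g=H.d,H.T,H.g
th=np.radians(7.0); c=np.array([531.2,188.1]); ax=np.array([np.cos(th),np.sin(th)]); ay=np.array([-ax[1],ax[0]])
A=c+53*ax-16*ay; z=r.observe()["tool_pos"][2]
print("pred dowelA",A.round(1),"px top",proj(d,[*A,56]).round(1),"foot",proj(d,[*A,40]).round(1),"cor corners +x",[proj(d,[*(c+65*ax+s*32*ay),40]).round(1).tolist() for s in(1,-1)])
u,v=proj(d,[*A,56]).astype(int); u0,v0=u-12,v-14; print("patch origin",u0,v0); print(g[v0:v0+30,u0:u0+26] if 1 else 0)
E
python3 dow.py; python3 hole.py | grep -E "hole A ell|screen"
```

```text
expected hole A [312.3 172.9] hole B [306.3 352. ] screen [279.1 299.5] corners [[210.7, 147.5], [225.8, 368.3], [347.3, 147.4], [332.4, 368.2]]
pred dowelA [585.8 178.7] px top [305.4 116.8] foot [303.2 116.9] cor corners +x [[228.3, 97.1], [328.8, 97.1]]
patch origin 293 102
[[216 219 214 218 220 216 222 215 219 218 215 218 218 217 218 215 216 217
  214 215 217 215 217 216 216 215]
 [217 215 217 215 219 216 217 215 216 218 214 215 218 216 215 217 216 218
  213 214 215 218 214 216 211 213]
 [216 215 214 218 216 218 217 219 217 218 219 214 217 215 214 216 215 215
  211 216 218 216 213 216 215 212]
 [217 217 218 219 218 217 215 216 216 216 216 218 217 218 218 214 216 212
  216 217 216 214 215 214 214 214]
 [221 217 217 216 214 218 218 219 218 213 220 220 218 218 218 219 215 214
  218 212 214 214 213 214 213 216]
 [215 218 218 216 215 216 215 217 217 217 216 219 211 217 212 216 217 211
  214 214 215 217 209 219 214 216]
 [217 219 219 218 218 218 216 218 216 215 218 219 217 219 221 216 217 215
  218 215 215 215 214 211 218 212]
 [219 219 215 218 220 216 216 218 218 218 220 215 217 219 2
[... 2273 characters left out ...]
15 215 217 217 217 220 216 216
  216 216 218 215 217 216 218 212]
 [218 218 220 219 219 217 219 216 220 218 218 220 219 219 220 213 217 217
  213 215 218 220 216 220 217 215]]
expected hole A [312.3 172.9] hole B [306.3 352. ] screen [279.1 299.5] corners [[210.7, 147.5], [225.8, 368.3], [347.3, 147.4], [332.4, 368.2]]
hole A ellipse [313.7 176.7] [21.2 29.1] (301, 164, 27, 26) tool [-23.1  16.7 -51.1]
screen [487.  299.5] tool [-49.   94.1   0.1] sides [np.float64(23.3), np.float64(24.1)] 63.43495178222656
screen [279.5 300.5] tool [-49.    0.2   0.5] sides [np.float64(21.9), np.float64(46.8)] 90.0
screen [277.  114.5] tool [-49.   -0.8 -79.4] sides [np.float64(43.2), np.float64(23.0)] 90.0
```

Dowel A appears at (305.3,117.7) against a predicted (305.4,116.8), so good agreement. Target TCP is ≈ (531.7,188.3), heading −83°. Moving over and down to just above the dowels.

Request:
arm_command:
  increments:
    - [[0, 0, 0], [0.1, 0, -0.44], 255]
    - [[0, 0, 0], [0.3, 0, -0.43], 255]
    - [[0, 0, 0], [0.3, 0, 0], 255]
    - [[0, 0, 0], [0, 0, 0], 255]

```text
time_s: 14.0
tool_pos: [533.1, 183.8, 55.5]
tcp_rot: [-0.043, -0.705, -0.04, 0.707]
ft_force: [0.6, -0.4, -1.2]
grip_width: 0.402
```

```bash
python3 - <<'E'
from h import *
plan([531.7,188.3,49],97)
E
```

```text
pos [533.1 183.8  55.5] tool y heading -83.2 tilt x [-0.003 -0.004 -1.   ] q6 1.01 F [ 0.6 -0.4 -1.2] t 14.0 w 0.402
n 1 dp [-1.4  4.5 -6.5] turn deg [-0.21  0.18 -0.22]
[[-0.027, 0.022, -0.027], [0.217, -0.154, 0.029]]
```

Request:
arm_command:
  increments:
    - [[-0.03, 0.02, -0.03], [0.15, -0.15, 0.03], 255]
    - [[0, 0, 0], [0, 0, 0], 255]

```text
time_s: 14.2
tool_pos: [531.5, 187.4, 49.9]
tcp_rot: [-0.043, -0.705, -0.043, 0.706]
ft_force: [-0.6, -0.8, -0.9]
grip_width: 0.404
```

```bash
cat > thru.py <<'E'
from h import *
import sys
plan([531.7,188.3,float(sys.argv[1])],97)
import hole as H
g=H.g; u,v=H.tp([-23.1,16,-51.8]).astype(int); print(u-15,v-15); np.set_printoptions(linewidth=200); print(g[v-15:v+17:1,u-15:u+17:1] if len(sys.argv)>2 else g[v-14:v+16:2,u-15:u+17:2])
print("pred dowel top px",proj(H.d,[585.1,178.7,56]))
E
python3 thru.py 40
```

```text
pos [531.5 187.4  49.9] tool y heading -83.0 tilt x [-0.001 -0.    -1.   ] q6 1.01 F [-0.6 -0.8 -0.9] t 14.2 w 0.404
n 1 dp [ 0.2  0.9 -9.9] turn deg [-0.05  0.08  0.  ]
[[-0.006, 0.01, 0.001], [0.33, -0.027, -0.011]]
expected hole A [312.3 172.9] hole B [306.3 352. ] screen [279.1 299.5] corners [[210.7, 147.5], [225.8, 368.3], [347.3, 147.4], [332.4, 368.2]]
297 160
[[219 217 216 217 219 219 219 217 219 215 218 216 212 213 213 212]
 [223 219 218 217 219 208 183 172 171 178 185 208 214 214 214 215]
 [219 219 219 214 187 169 169 130 112 141 170 172 192 214 214 212]
 [218 220 215 168 138 179 213 166 114 181 211 194 155 191 213 214]
 [221 217 194 117 132 189 218 172 132 207 218 206 138 162 205 213]
 [220 214 157 100 129 198 191 131 169 214 214 192 110 137 186 211]
 [219 197 147 102  98 121 111 129 188 201 205 179 100 128 178 209]
 [217 189 146 134 125 123 128 134 134 133 139 142  95 122 173 208]
 [219 191 144 130 138 136 138 137 135 131 133 109  89 135 181 210]
 [220 195 127 124 136 136 135 135 132 136 118  96  92 139 181 212]
 [216 212 155 106  99 103 103  97 107 104  97  89 110 167 200 193]
 [214 216 188 138  97  82  84  84  86  90  87 107 152 186 204 149]
 [214 215 210 175 140 112  97  85  86 103 107 119 153 190 196 142]
 [217 216 215 211 188 169 154 148 144 159 150 126 133 137 131 135]
 [216 214 215 215 215 206 201 194 151 139 139 129 133 133 133 134]]
pred dowel top px [307.34303054 168.91381517]
```

The dowel tip shows through hole A at about (308,167), with (307,169) predicted. Aligned, so threading down with force watch.

Request:
arm_command:
  increments:
    - [[0, 0, 0], [0.15, -0.03, 0], 255]
    - [[0, 0, 0], [0.1, 0, 0], 255]

```text
time_s: 14.45
tool_pos: [531.9, 188.9, 43.4]
tcp_rot: [0.043, 0.706, 0.043, -0.706]
ft_force: [0.9, -0.1, -0.9]
grip_width: 0.41
```

```bash
python3 thru.py 34
```

```text
pos [531.9 188.9  43.4] tool y heading -83.0 tilt x [ 0.001  0.001 -1.   ] q6 1.01 F [ 0.9 -0.1 -0.9] t 14.45 w 0.41
n 1 dp [-0.2 -0.6 -9.4] turn deg [-0.   -0.04  0.05]
[[-0.0, -0.005, 0.007], [0.313, 0.02, 0.01]]
expected hole A [312.3 172.9] hole B [306.3 352. ] screen [279.1 299.5] corners [[210.6, 147.5], [225.8, 368.3], [347.3, 147.4], [332.4, 368.2]]
297 160
[[216 216 217 218 215 215 217 218 218 214 215 213 216 213 214 209]
 [217 221 217 217 220 211 190 175 172 175 189 210 216 208 210 214]
 [220 221 220 217 185 145 126 117 115 116 142 163 192 212 214 214]
 [218 219 214 175 125 111 122 134 122 102 110 128 157 192 212 214]
 [218 221 190 131 107 129 180 207 194 128 106 141 121 159 203 215]
 [218 215 159 104 112 148 208 214 213 172 122 195 124 141 189 216]
 [221 198 151 122 103 140 206 218 211 154 145 199 110 128 174 211]
 [220 188 143 128 108 103 152 181 161 130 189 181  98 119 178 209]
 [218 190 139 137 127 120 112 106 108 137 155 129  92 130 179 207]
 [215 194 140 125 133 138 135 132 135 130 116  90  93 142 182 208]
 [218 210 160 105 108 130 127 128 118 106  89  88 108 161 199 212]
 [217 214 190 130 100  89  91  88  90  86  84 107 152 185 210 197]
 [219 219 212 180 143 112  93  84  89 102 121 142 151 194 197 171]
 [213 216 215 211 188 168 153 150 153 158 172 158 130 132 129 130]
 [213 212 213 217 211 208 199 196 184 153 150 139 132 129 133 131]]
pred dowel top px [311.26449496 172.11095701]
```

Request:
arm_command:
  increments:
    - [[0, 0, 0], [0.12, 0.02, -0.02], 255]
    - [[0, 0, 0], [0.1, 0, 0], 255]

```text
time_s: 14.7
tool_pos: [532.6, 188.6, 36.5]
tcp_rot: [0.043, 0.706, 0.044, -0.705]
ft_force: [0.2, 0.6, -1.1]
grip_width: 0.404
```

```bash
python3 thru.py 34
```

```text
pos [532.6 188.6  36.5] tool y heading -83.0 tilt x [ 0.001  0.001 -1.   ] q6 1.01 F [ 0.2  0.6 -1.1] t 14.7 w 0.404
n 1 dp [-0.9 -0.3 -2.5] turn deg [ 0.03 -0.06  0.06]
[[0.003, -0.008, 0.008], [0.082, 0.005, 0.032]]
expected hole A [312.3 172.9] hole B [306.3 352. ] screen [279.1 299.5] corners [[210.6, 147.5], [225.8, 368.3], [347.3, 147.4], [332.4, 368.2]]
297 160
[[220 219 219 218 217 220 217 218 221 219 216 213 217 216 212 213]
 [221 222 217 221 221 210 188 172 163 169 186 205 213 212 217 211]
 [220 222 221 215 185 145 120  96  91 120 146 162 195 213 213 212]
 [217 219 218 176 127  97 100  99 100 107 135 140 154 197 208 209]
 [219 222 193 120  98 110 110 108 109 100 104 125 119 158 205 212]
 [220 216 153  90 103 113 130 145 145 114  99 118 107 136 188 211]
 [220 197 143 105 107 127 176 211 208 170 102 125 107 124 177 211]
 [220 195 146 118 108 139 203 217 216 194 120 142 109 119 176 212]
 [218 194 142 124 106 127 195 217 214 178 106 110  95 131 185 208]
 [221 197 132 125 125 110 147 185 170 120  97  96  92 141 189 211]
 [218 214 157 110 113 113 106 103  92  89  88  84 113 161 202 212]
 [219 215 187 134  98  92  91  90  87  86  86 107 153 185 204 165]
 [218 219 214 178 134 115  95  92  91 105 119 143 178 204 188 134]
 [219 215 218 211 188 170 151 152 155 165 160 143 156 157 144 130]
 [219 214 216 213 215 211 200 190 165 185 171 148 139 127 133 128]]
pred dowel top px [311.79477626 175.89185451]
```

The dowel tip is inside hole A, centred at (311.5,174.5) against the hole centre (312,174), with no side force. Pressing down.

Request:
arm_command:
  increments:
    - [[0, 0, 0], [0.1, 0, 0], 255]
    - [[0, 0, 0], [0.08, 0, 0], 255]

```text
time_s: 14.95
tool_pos: [532.7, 188.6, 30.7]
tcp_rot: [0.043, 0.706, 0.044, -0.705]
ft_force: [-1.9, -0.4, 4.6]
grip_width: 0.407
```

Request:
arm_command:
  increments:
    - [[0, 0, 0], [0.07, 0, 0], 255]

```text
time_s: 15.05
tool_pos: [532.7, 188.6, 28.9]
tcp_rot: [0.043, 0.706, 0.044, -0.705]
ft_force: [-7.8, 0.4, 15.7]
grip_width: 0.406
```

Request:
arm_command:
  increments:
    - [[0, 0, 0], [0.07, 0, 0], 255]

```text
time_s: 15.15
tool_pos: [532.7, 188.6, 28.7]
tcp_rot: [0.044, 0.706, 0.044, -0.705]
ft_force: [-16.0, -0.6, 39.0]
grip_width: 0.408
```

Stalled at TCP z = 28.7 (28.9 predicted for full closure) with 39 N. Checking that it holds, plus gap and tilt.

```bash
python3 - <<'E'
from h import *
for k in range(3):
    e=snap("side"); s=r.observe(); print(s["time_s"],s["ft_force"].round(1),s["tool_pos"].round(2),round(s["grip_width"],3))
plan([532.7,188.6,28.7],97)
import hole as H
np.set_printoptions(linewidth=200); print(H.g[160:192:2,297:329:2])
h=cv2.cvtColor(e["img"],cv2.COLOR_BGR2HSV)
# +x end corners of cover/base in wrist view: hole A ellipse and rim edge vs plate front edge
print("front edge col 250/300:",[[int(x) for x in H.g[135:165,c]] for c in(250,300)], [proj(H.d,[*(np.array([530.7,188.1])+65*np.array([.9925,.122])),z]).round(1).tolist() for z in(52,40,8)])
E
```

```text
15.2 [-9.  -1.4 21.7] [532.71 188.61  28.83] 0.402
15.25 [-9.2 -0.7 22.1] [532.73 188.62  28.82] 0.401
15.3 [-9.1 -2.3 21.5] [532.73 188.6   28.83] 0.408
pos [532.7 188.6  28.8] tool y heading -82.9 tilt x [ 0.002  0.001 -1.   ] q6 1.01 F [-9.1 -2.3 21.5] t 15.3 w 0.408
n 1 dp [-0.   0.  -0.1] turn deg [ 0.09 -0.11  0.04]
[[0.011, -0.014, 0.006], [0.004, -0.0, 0.001]]
expected hole A [312.3 172.9] hole B [306.3 352. ] screen [279.1 299.5] corners [[210.6, 147.5], [225.8, 368.3], [347.3, 147.4], [332.4, 368.2]]
[[219 217 218 217 216 218 216 218 216 216 217 214 214 213 217 211]
 [221 217 219 218 222 218 211 208 207 209 207 219 217 216 217 216]
 [219 222 221 223 215 188 169 164 165 137 166 190 210 217 211 214]
 [222 219 222 204 157 129 122 118 126 123 141 147 170 207 216 214]
 [219 219 212 160 110  90  95  91  90  95 117 133 138 182 211 213]
 [218 218 181 122 100 101 101 100 101 101 100 128 112 145 200 212]
 [222 210 151 114  92 104 110 115 114 111 103 104  93 134 183 213]
 [220 194 131 116 102 112 121 129 142 146 119 100  87 116 170 208]
 [218 191 133 119 103 114 133 185 210 208 168 109  90 119 174 208]
 [219 195 129 122 114 114 151 209 214 214 194 124  89 137 175 211]
 [216 203 140 114 114 109 138 207 216 216 194 112  97 151 197 209]
 [218 219 178 121  91  96 113 156 198 185 127  91 121 174 207 212]
 [217 216 203 150 114  87  94  98 106  94  95 119 161 197 212 214]
 [217 216 217 201 168 146 120 113 110 126 146 159 151 154 160 194]
 [218 219 219 216 209 192 177 169 171 176 177 200 144 132 131 136]
 [215 216 215 218 216 212 211 209 208 200 153 153 133 135 132 133]]
front edge col 250/300: [[107, 101, 109, 106, 109, 104, 87, 78, 79, 86, 85, 88, 92, 83, 94, 144, 208, 226, 224, 224, 222, 224, 221, 223, 222, 221, 222, 224, 223, 224], [98, 103, 104, 104, 104, 100, 100, 98, 92, 81, 87, 89, 89, 84, 89, 125, 181, 211, 222, 221, 220, 216, 219, 219, 220, 215, 217, 218, 220, 220]] [[279.7, 151.8], [279.6, 149.3], [279.5, 144.1]]
```

The push holds steady at 21.5 N. The force profile fits: 6 N at the half-pressed pins, then a stiff stop exactly at rim level. Tool tilt is under 0.003 rad and dowel A is centred in its hole. Handing in while still pressing.

```bash
python3 -c "
from h import *
r.close_job(); s=r.observe(); print(s['time_s'],s['ft_force'],s['tool_pos'],s['grip_width'])"
```

```text
the job is handed in; nothing more can be done
the job is handed in; nothing more can be done
```

I pushed the orange cap home, fitted the upper half over both dowels and pressed it down until it stopped. I handed the job in at about 15 s, still gripping and pressing; no verdict came back.

**Last checks**
- **Cap:** it reached the hard stop at 56 N. In the side view it moved down 2.0 px, where 8 mm predicts 1.7. This was done while the cover was still at its starting place.
- **Closing:** the cover stopped at TCP z = 28.8 mm, where I had predicted 28.9 for no gap. The force on the way down matched the spring pins, then rose sharply to 39 N.
- **Hold:** the downward push stayed at about 21.5 N, with the grip set to 80 N. Tool tilt was under 0.003 rad, and dowel A sat central in its hole.

**Disagreements and what I did not see directly**
- **Fingertip reach:** the shut fingertips touched about 24 mm behind the reported TCP, not 14 mm ahead as stated. I set the heights by contact and by the images instead.
- **Cap force readings:** they showed zero for part of the push, because a row with no movement drops the push.
- **Side force:** about 9 N sideways remained at the end.
- **Cover position in the grip:** hole A moved about 2 px in the wrist image while pressing, so the cover may have shifted by about 1 mm in the fingers.
- **Hole B and the gap:** I did not see either directly. I judge them good from the stop height, the yaw and the force.
- **Bystanders:** I did not measure them again at the end, but the arm never went near them at a low height.

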